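# Set the end stop of a drilling jig and hold the block home in its corner

## Robot

A 7-joint arm with a two-finger parallel gripper is mounted at the origin on a cart in front of the work surface, level with it; the furniture and walls round the work are solid. World frame = base frame: x ahead of the robot, y to its left, z up, the work surface at z = 0. Lengths are in mm, angles in rad, forces in N, time in s.
With the tool pointing down it reaches from about 400 to 875 mm from the base axis. Payload 4.4 kg.
Tool frame: the origin (TCP) lies at the very end of the fingers, on their centre line; the grasp point (between the pads) lies 19 mm behind it (ctrl.pinch_z is the z of the grasp point in the tool frame, in mm); z points along the fingers, x is the direction in which the jaws open and shut, and the axes are right-handed (so a half turn about z gives the same grasp; the last joint's range is limited). The gripper opens to 85 mm and grips with 20 to 120 N. Pads are 22 mm wide; open, the fingers measure 114 mm over their backs; the gripper's body (76 mm by 85 mm) begins 54 mm behind the grasp point. The pads swing forward as they close: fully open they stand 13 mm farther back than shut.
Start: joints at [1.192, 0.628, 0.038, 1.517, -0.027, 0.996, -0.02], TCP at [200.048, -618.465, 231.313] pointing down, gripper open.
Joint ranges: [-3.06, 3.06], [-0.37, 2.12], [-1.25, 1.32], [0.18, 2.47], [-1.1, 4.24], [0.23, 1.98], [-2.94, 2.94]. Speed limits (rad/s): [2.57, 2.57, 3.14, 3.14, 3.14, 3.14, 3.14].

## Interface

Orientations are given as [roll, pitch, yaw] about the fixed x, y, z axes, in that order (R = Rz(yaw) Ry(pitch) Rx(roll)).
In Python, from cell import sensors, get_image, order, ctrl gives the robot as it stands.
- The arm moves only by the tool arm_command, never from a script. Its argument "rows" is a list that holds one entry, the list of rows, each a list of 6 numbers: the shift along the tool's x, y, z in mm, then the turn, a rotation vector about the tool's x, y, z in degrees. A call has 1 to 20 rows; each row is the pose to reach, as a shift and turn from the pose commanded when the call began, along the tool's axes at that moment; what a row does not reach only later rows make up. A row lasts 1/12 s, in which the tool goes at most 41.7 mm and 7.16 degrees, less where a joint would pass 70% of its speed; a pose out of reach is approached as far as the arm can. A call with a gripper value outside its range is refused whole. "claw" is the opening, from -1 (shut) to 1 (fully open), set as the call begins (left out, the last holds). The fingers move at their own pace and stop on an object; the grip force is fixed at half the most. Time passes only in rows, so rows that repeat a pose let the fingers close. It gives the time, the measured TCP pose, the force and the opening at its end, in the units of the state.
- sensors.read_state(): the state, without advancing time (a new reading comes with each control period).
- get_image(name): name is "scene" or "top" or "wrist"; returns a dict with "pixels" (400x640x3 uint8, red, green, blue), "z_map" (400x640 float32, mm along the optical axis (not along the pixel's ray), 0 where there is no reading), "K" (3x3 intrinsics, pixels), "pose" (4x4, takes a point from camera to world coordinates). Camera axes: x right, y up, looking along -z (the intrinsics and any distortion apply to the point x, -y, -z); pixel columns grow to the right and rows downward; lengths in mm; the calibration is good to about 2 mm. A picture is of the moment at which its call begins.
- order.finish_job(): hands the job in, once; it reports no verdict.
The state is a dict: "clock": time; "qpos": joint angles; "qd": joint speeds; "tau": joint torques, N m; "eef_pos": TCP position; "tool_rot": TCP orientation; "force": force on the tool from outside, world axes, zero at the start; "torque": the same for the moment, N m; "width": finger opening in mm.
Only numpy, scipy, OpenCV 4.12 (cv2) and the standard library are available. Lean on these libraries where they do the work, as an engineer would, in place of code of your own. Each camera call takes 0.05 s, during which the arm holds its last target.

## Task

Get the drilling jig on the bench ready and hold the work in it: slide the end stop along the fence until its working face stands right over the pencil line on the bed, and clamp it there by turning its black wing knob firmly clockwise. Then take the beech block, lay it flat on the bed along the fence, slide it in under the drill bush and press it snugly into the corner, its long side against the fence and its end against the stop at the same time, without pushing the stop off its line. Finish while still holding the block pressed against both, ready for drilling: do not let go or ease off, and leave the other things on the bench where they are.

Things in the scene. Friction and masses are not known exactly. Their poses are not given: they have to be found in the camera images.
- jig: the drilling jig, fixed to the bench: a flat plywood bed 300 mm long (along its own y) and 140 mm deep, 18 mm thick. Origin: on the bench under the bed (bed spans own x -75 to +65 mm, y -150 to +150 mm); z up; bed top at own z = 18 mm. Its own +x points away from the robot across the bed to the fence, +y runs along the fence to the left, from the drill bush towards the stop.
- fence: aluminium track fence along the far side of the bed, same origin and axes as the jig: its straight front face (towards the robot) lies at own x = +35 mm; it is 296 mm long, 22 mm thick and 20 mm high above the bed (top at own z = 38 mm). Friction of the block on bed, fence and stop is about 0.5 to 0.7: pressed on one, it drags against a push to the other.
- bush (a point): underside of the drill bush, on its axis; axes as the jig. A dark steel bracket behind the fence carries it on an arm 18 mm wide over the bed at own x = +12.5 mm, y = -105 mm of the jig; the arm reaches to own x = +3.5 mm, its underside is 54 mm above the bed (9 mm above a block lying there), its top 69 mm above the bed. The work has to go in under it from the robot's side.
- stop (a joint): sliding end stop on the fence, metres: 0 at its right end of travel (nearest the bush), growing as it slides left along the fence (jig +y), up to 0.105. While the knob is loose it slides with about 1.5 to 2 N, along the fence only, and may be moved by its knob.
- stop_face (a point): centre of the stop's flat working face, which looks to the right (jig -y) towards the bush; axes as the jig; 10 mm above the bed, 20 mm in front of the fence. The stop's nose is 46 mm long along the fence, reaches 41 mm out from the fence and is 20 mm high; its saddle above rises to 32 mm above the bed.
- clamp_knob (a joint): wing knob on top of the stop's saddle, radians: 0 loose, grows as it is turned clockwise seen from above, end of travel 1.6. Its screw presses a shoe on the track: it bites from about 0.5; the stop is clamped from 1.2 on and then withstands a push of about 30 N along the fence (about 45 N at 1.5). Turning it needs up to about 0.15 N m; it stays where it is left.
- knob_grip (a point): centre of the black plastic wing of the knob, on its vertical axis; the wing is a rounded bar 42 mm long (own x), 12 mm thick (own y), 24 mm high, and turns with the knob; its lower edge is 10 mm and its centre 22 mm above the saddle. At joint value 0 the wing points across the fence (jig x). It lies 11 mm behind the fence's front face and 23 mm to the left of the stop's face.
- pencil_line: dark pencil line, 2.5 mm wide and 98 mm long, drawn straight across the bed from the fence towards the robot. Origin: on the middle of the line, at its end by the fence, on the bed's top; the line runs along own -x; own y as the jig's.
- block_center (a point): centre (half-way up) of the beech block, a light wooden bar 45 mm wide (own x), 150 mm long (own y), 45 mm high, about 0.2 kg, with three dark 8 mm holes along its top; the same turned half round. It starts on the bench to the right of the jig. On the bed it stands 25 mm higher than the fence, so fingers can hold its upper part over the fence.
- lamp_teal: teal balanced-arm desk lamp fixed at the left behind the jig: an obstacle for the arm only. Its shade hangs over the bench at world x 0.48 to 0.64 m, y 0.21 to 0.39 m, z 0.49 m and higher; its rods run from there further left to a ledge at y = 0.72 m. Swing in from the robot's side of it, not through it. Origin: at the foot of its clamp.
- awl_2: bystander: awl with a brown wooden handle, 152 mm long, on the bench in front of the jig; origin under its middle.
- pen: bystander: blue ball pen, 143 mm long, in front of the jig; origin under its middle.
- folder: bystander: pale bone folder, 148 mm long, lying to the right behind; origin under its middle.
- clamp: bystander: small black spring clamp with orange tips, 103 mm long, left of the jig; origin under its middle.
- wax: bystander: yellow cake of beeswax, 48 mm across, 18 mm high, at the right; origin under its middle.
- fob_case: bystander: black key case, 126 mm long, 22 mm high, left of the jig; origin under its middle.

How it is judged (in metres and radians):
On the way:
1. the stop's face stands on the pencil line and the wing knob is turned tight (y of stop_face in the frame of pencil_line between -0.003 and 0.003 m and value of joint clamp_knob above 1.2 rad), for 0.2 s.
At the end, for the whole second after the job is handed in: Through the last second the robot holds the block flat on the bed, within 2 degrees of level and of the fence, pressing over 2 N on the fence and over 2 N on the stop; block within 3 mm of its seat (6 mm along the fence), stop face within 3 mm of the line, knob past 1.2 rad (all of step 1 and contact force between block and fence above 2 N and contact force between block and stop above 2 N and angle between the y axis of block and the y axis of jig, either way round below 0.035 rad and angle between block's own z axis and vertical below 0.035 rad and z of block_center in the frame of jig between 0.0375 and 0.0435 m and x of block_center in the frame of jig between 0.0095 and 0.0155 m and y of block_center in the frame of pencil_line between -0.081 and -0.069 m and (contact force between block and the fingers above 1 N or contact force between block and the arm above 1 N) and linear speed of block below 0.01 m/s); the arm keeps its last pose, push and grip.
It fails at once if one of the other things on the bench is pushed more than 40 mm from its place (distance of any of awl_2, pen, folder, clamp, wax, fob_case from where it was at the start of the episode above 0.04 m).
It also fails if it takes over 67 s, if anything falls off the work surface, if the arm or the gripper's body presses on something with over 40 N, if the wrist force passes 120 N, or if a joint passes its speed limit or range.

## Working session

There is one attempt and no reset: what is moved stays moved. The work goes in short steps, Python scripts to look and compute and a tool call to move; the robot and the scene stay as the last step left them, time stands still between calls to the robot, and variables do not carry over. Pictures are saved under pics/ and viewed, and the job is handed in when it is done.

Besides the shell and the picture viewer there is one more tool, called after "Emit:" as name(argument=value, ...), one argument or row to a line, values as JSON. arm_command: Moves the arm, as the interface text tells. Its arguments: {"type":"object","properties":{"rows":{"type":"array","items":{"type":"array","items":{"type":"array","items":{"type":"number"}}}},"claw":{"type":"number"}},"required":["rows"]}

```bash
ls; mkdir -p pics; cat > h.py <<'E'
import numpy as np,cv2
from cell import sensors,get_image,order,ctrl
from scipy.spatial.transform import Rotation as R
def save(n,name,crop=None,scale=1):
    im=get_image(n); p=im["pixels"][:,:,::-1].copy()
    np.savez('last_%s.npz'%n,**im)
    if crop: u0,v0,u1,v1=crop; p=p[v0:v1,u0:u1]
    if scale!=1: p=cv2.resize(p,None,fx=scale,fy=scale,interpolation=cv2.INTER_CUBIC)
    cv2.imwrite('pics/'+name,p); return im
def load(n): return dict(np.load('last_%s.npz'%n))
def w(im,u,v,z=None):
    """world point; with z: ray-plane z; else z_map"""
    K=im["K"];P=im["pose"]
    d=np.array([(u-K[0,2])/K[0,0],-(v-K[1,2])/K[1,1],-1.])
    if z is None:
        zz=im["z_map"][int(round(v)),int(round(u))]; return (P@np.r_[d*zz,1])[:3]
    dw=P[:3,:3]@d; t=(z-P[2,3])/dw[2]; return P[:3,3]+t*dw
def st():
    s=sensors.read_state()
    for k in("clock","qpos","eef_pos","tool_rot","force","torque","width"): print(k,np.round(s[k],3))
    return s
E
python3 - <<'E'
from h import *
st(); print(ctrl.pinch_z, [a for a in dir(ctrl) if a[0]!='_'])
a=save("scene","s0.png");b=save("top","t0.png");c=save("wrist","w0.png")
for i in(a,b): print(i["K"],np.round(i["pose"],3))
E
```

```text
pics
clock 0.0
qpos [ 1.192  0.629  0.038  1.518 -0.027  0.996 -0.02 ]
eef_pos [ 199.854 -617.859  230.408]
tool_rot [ 3.142e+00  2.000e-03 -1.258e+00]
force [-0.549  0.786 -0.274]
torque [-0.026  0.012 -0.005]
width 85.63
-18.700000000000003 ['MotionError', 'pinch_z']
[[455.25253579   0.         325.16646594]
 [  0.         455.25253579 196.48080947]
 [  0.           0.           1.        ]] [[ 5.430000e-01  4.800000e-01 -6.890000e-01 -5.616580e+02]
 [-8.390000e-01  2.960000e-01 -4.560000e-01 -7.151810e+02]
 [-1.400000e-02  8.260000e-01  5.640000e-01  1.083557e+03]
 [ 0.000000e+00  0.000000e+00  0.000000e+00  1.000000e+00]]
[[433.88618054   0.         316.96492705]
 [  0.         433.88618054 205.86533843]
 [  0.           0.           1.        ]] [[-2.800000e-02  9.950000e-01 -1.010000e-01  3.640890e+02]
 [-9.990000e-01 -3.000000e-02 -1.800000e-02 -1.638000e+01]
 [-2.100000e-02  1.000000e-01  9.950000e-01  1.622166e+03]
 [ 0.000000e+00  0.000000e+00  0.000000e+00  1.000000e+00]]
```

View images.

View pics/s0.png

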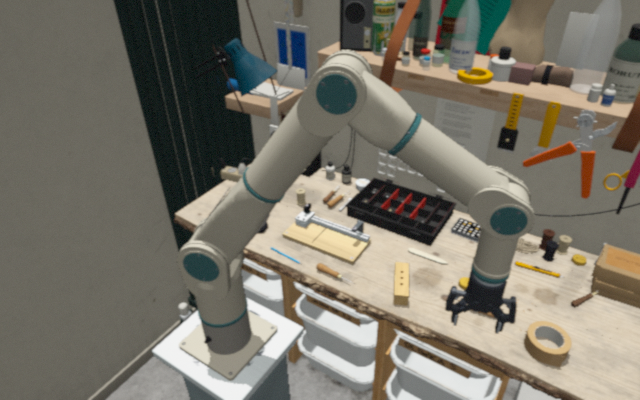

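View pics/t0.png

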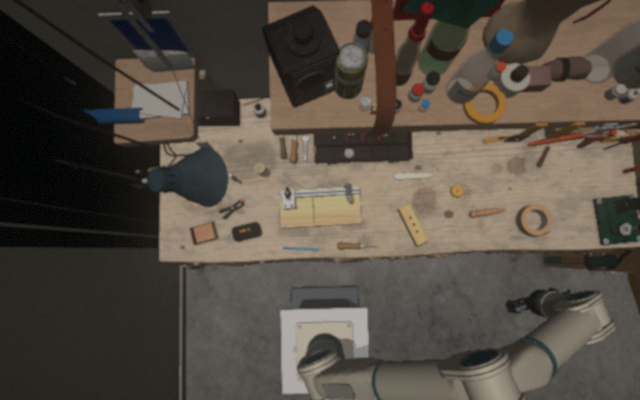

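View pics/w0.png

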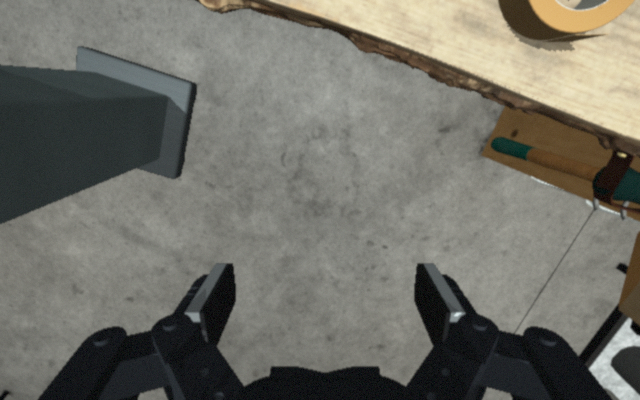

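```bash
python3 - <<'E'
from h import *
im=load("top"); p=im["pixels"][:,:,::-1]
cv2.imwrite('pics/t1.png',cv2.resize(p[170:240,265:375],None,fx=7,fy=7,interpolation=cv2.INTER_CUBIC))
cv2.imwrite('pics/t2.png',cv2.resize(p[165:260,370:470],None,fx=6,fy=6,interpolation=cv2.INTER_CUBIC))
im=load("scene"); p=im["pixels"][:,:,::-1]
cv2.imwrite('pics/s1.png',cv2.resize(p[195:305,260:420],None,fx=5,fy=5,interpolation=cv2.INTER_CUBIC))
E
```

```text
(no output)
```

View pics/t1.png

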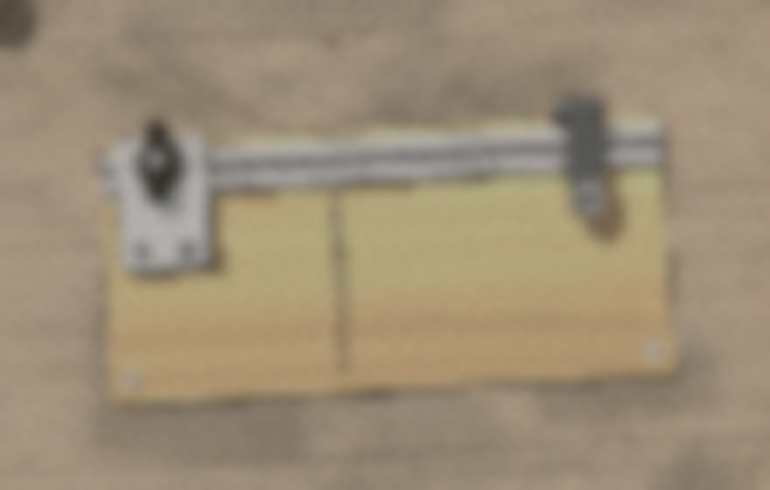

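View pics/t2.png

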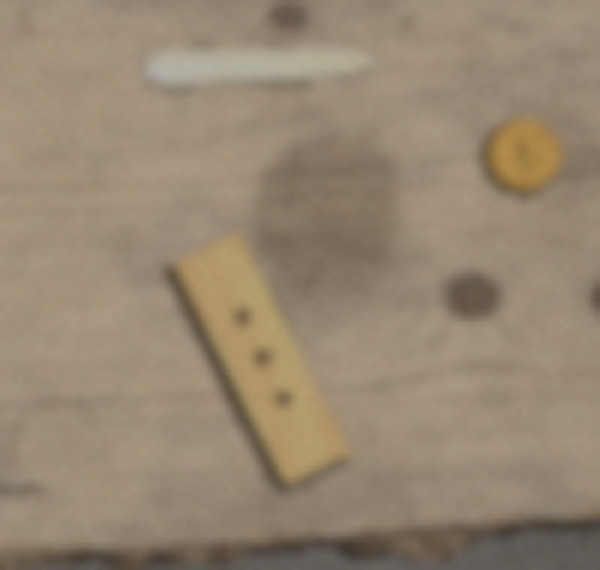

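View pics/s1.png

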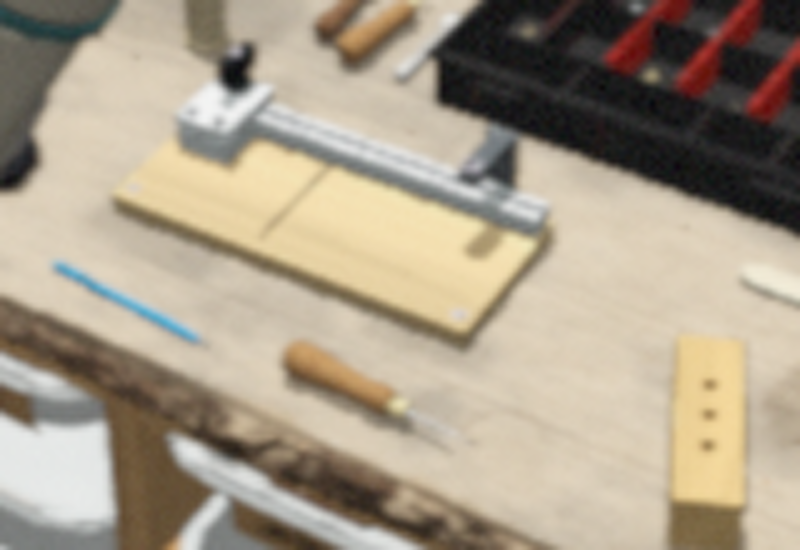

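```bash
python3 - <<'E'
from h import *
im=load("top")
def q(x,y,s,u0,v0,z): return w(im,(x+.5)/s-.5+u0,(y+.5)/s-.5+v0,z)
f=lambda x,y,z:q(x,y,7,265,170,z)
for n,x,y,z in[("FL",112,403,18),("FR",677,373,18),("lineTop",337,192,18),("lineBot",343,372,18),("face top edge",210,190,38),("facebot",215,268,38),("knobA",155,120,90),("knobB",163,202,90),("fenceFrontR",664,168,38),("fenceFrontL",215,192,38),("bushtip",590,215,87)]:
  print(n,np.round(f(x,y,z),1))
g=lambda x,y:q(x,y,6,370,165,45)
C=np.array([g(*a) for a in[(173,268),(236,236),(350,458),(288,488)]]);print(np.round(C,1),C.mean(0))
m=(C[0]+C[1])/2-(C[2]+C[3])/2; print(np.degrees(np.arctan2(m[1],m[0])),np.linalg.norm(m))
h=[g(*a) for a in[(242,317),(263,357),(284,399)]];print(np.round(h,1))
E
```

```text
FL [451.  150.2  18. ]
FR [ 458.2 -148.7   18. ]
lineTop [559.8  28.1  18. ]
lineBot [463.9  27.5  18. ]
face top edge [560.5  94.4  38. ]
facebot [519.2  92.7  38. ]
knobA [590.8 118.   90. ]
knobB [548.6 114.8  90. ]
fenceFrontR [ 564.8 -144.3   38. ]
fenceFrontL [559.3  91.8  38. ]
bushtip [ 535.7 -102.    87. ]
[[ 502.2 -283.1   45. ]
 [ 520.5 -322.    45. ]
 [ 384.5 -383.6   45. ]
 [ 367.6 -345.7   45. ]] [ 443.72019233 -333.59840635   45.        ]
24.656348496941842 148.88334175289694
[[ 471.2 -323.2   45. ]
 [ 446.7 -334.7   45. ]
 [ 421.  -346.    45. ]]
```

```bash
cat >> h.py <<'E'
def to(x,y,z,yaw,prev=None):
    """row from measured pose (flattened: tool-down assumed) to target"""
    s=sensors.read_state(); Rt=R.from_euler('xyz',s["tool_rot"]).as_matrix()
    T=R.from_euler('xyz',[180,0,yaw],degrees=True).as_matrix()
    d=Rt.T@(np.array([x,y,z])-s["eef_pos"]); rv=R.from_matrix(Rt.T@T).as_rotvec(degrees=True)
    print('row',np.round(d,1),np.round(rv,1),'yaw now',np.degrees(s["tool_rot"][2]).round(2),'dist',np.linalg.norm(d).round(),'rows>=',np.ceil(max(np.linalg.norm(d)/41.7,np.linalg.norm(rv)/7.16)))
E
python3 - <<'E'
from h import *
im=load("wrist");s=sensors.read_state();print(im["K"]);
Rt=R.from_euler('xyz',s["tool_rot"]).as_matrix()
print("cam in tool",Rt.T@(im["pose"][:3,3]-s["eef_pos"]));print(Rt.T@im["pose"][:3,:3])
to(420,-420,230,-36)
to(520,-100,230,40)
E
```

```text
[[316.14116712   0.         324.58015414]
 [  0.         316.14116712 199.70222057]
 [  0.           0.           1.        ]]
cam in tool [  -0.44858232  -83.48324317 -141.49243782]
[[ 9.99999672e-01 -8.01260015e-04  1.14143071e-04]
 [-7.19016093e-04 -9.44254645e-01 -3.29215200e-01]
 [ 3.71567102e-04  3.29215011e-01 -9.44254912e-01]]
row [-120.7 -270.3    0.8] [ -0.    0.1 -36.1] yaw now -72.08 dist 296.0 rows>= 8.0
row [-394.4 -464.     1.2] [-1.000e-01  1.000e-01 -1.121e+02] yaw now -72.08 dist 609.0 rows>= 16.0
```

Emit:
arm_command(
  rows=[
    [[-60,-135,0,0,0,-18],[-121,-270,0,0,0,-36],[-121,-270,0,0,0,-36],[-121,-270,0,0,0,-36],[-121,-270,0,0,0,-36],[-121,-270,0,0,0,-36],[-121,-270,0,0,0,-36],[-121,-270,0,0,0,-36],[-394,-464,0,0,0,-112],[-394,-464,0,0,0,-112],[-394,-464,0,0,0,-112],[-394,-464,0,0,0,-112],[-394,-464,0,0,0,-112],[-394,-464,0,0,0,-112],[-394,-464,0,0,0,-112],[-394,-464,0,0,0,-112],[-394,-464,0,0,0,-112],[-394,-464,0,0,0,-112],[-394,-464,0,0,0,-112],[-394,-464,0,0,0,-112]],
  ],
)

```text
clock: 1.82
eef_pos: [520.1, -100.7, 231.0]
tool_rot: [-3.141, 0.0, 0.699]
force: [0.1, 0.0, 0.2]
width: 85.3
```

```bash
python3 - <<'E'
from h import *
st(); to(530,75,200,91.4)
E
```

```text
clock 1.817
qpos [ 0.498  0.5   -0.528  1.842  0.317  0.885  0.518]
eef_pos [ 520.13  -100.726  231.026]
tool_rot [-3.141  0.     0.699]
force [0.104 0.01  0.199]
torque [ 0.005  0.044 -0.038]
width 85.269
row [ 120.6 -128.1   31.1] [ -0.   -0.  -51.3] yaw now 40.06 dist 179.0 rows>= 8.0
```

Emit:
arm_command(
  rows=[
    [[121,-128,31,0,0,-51],[121,-128,31,0,0,-51],[121,-128,31,0,0,-51],[121,-128,31,0,0,-51],[121,-128,31,0,0,-51],[121,-128,31,0,0,-51],[121,-128,31,0,0,-51],[121,-128,31,0,0,-51],[121,-128,31,0,0,-51],[121,-128,31,0,0,-51]],
  ],
)

```text
clock: 2.65
eef_pos: [531.0, 74.3, 200.2]
tool_rot: [-3.141, 0.0, 1.582]
force: [-0.2, 0.8, 0.5]
width: 85.4
```

```bash
python3 - <<'E'
from h import *
st(); save("wrist","w1.png"); save("scene","s2.png")
E
```

```text
clock 2.65
qpos [ 0.294  0.601 -0.745  1.857  0.517  0.888  0.881]
eef_pos [530.993  74.339 200.201]
tool_rot [-3.141  0.     1.582]
force [-0.151  0.779  0.459]
torque [ 0.018 -0.004 -0.013]
width 85.404
```

View pics/w1.png

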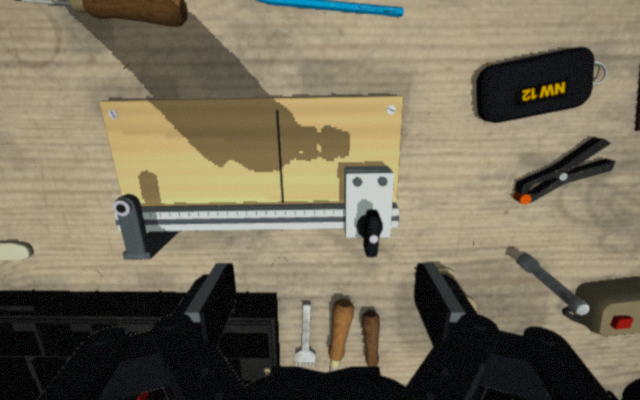

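View pics/s2.png

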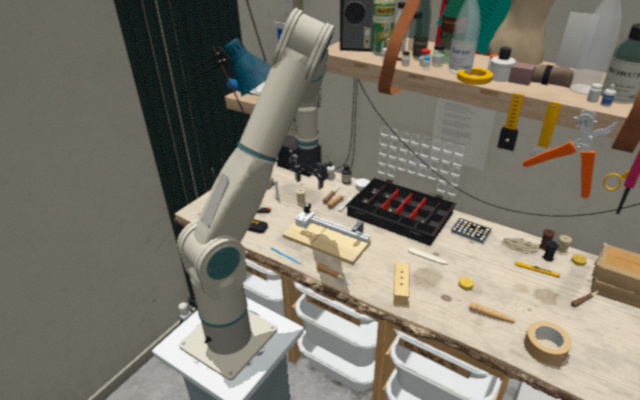

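```bash
python3 - <<'E'
from h import *
im=load("wrist"); p=im["pixels"][:,:,::-1]
cv2.imwrite('pics/w1c.png',cv2.resize(p[90:260,260:410],None,fx=5,fy=3.5,interpolation=cv2.INTER_CUBIC)) if 0 else cv2.imwrite('pics/w1c.png',cv2.resize(p[140:260,250:410],None,fx=5,fy=5,interpolation=cv2.INTER_CUBIC))
cv2.imwrite('pics/w1d.png',cv2.resize(p[85:265,95:255],None,fx=3.3,fy=3.3,interpolation=cv2.INTER_CUBIC))
E
```

```text
(no output)
```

View pics/w1c.png

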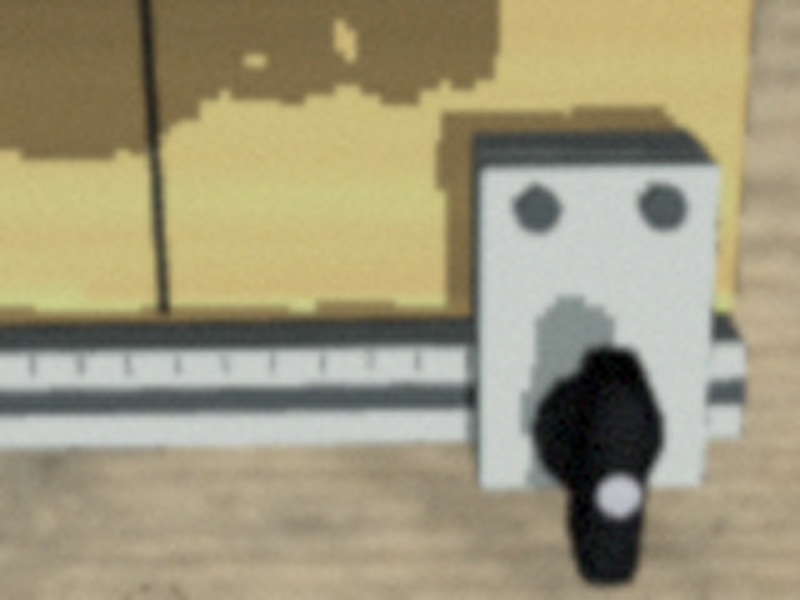

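View pics/w1d.png

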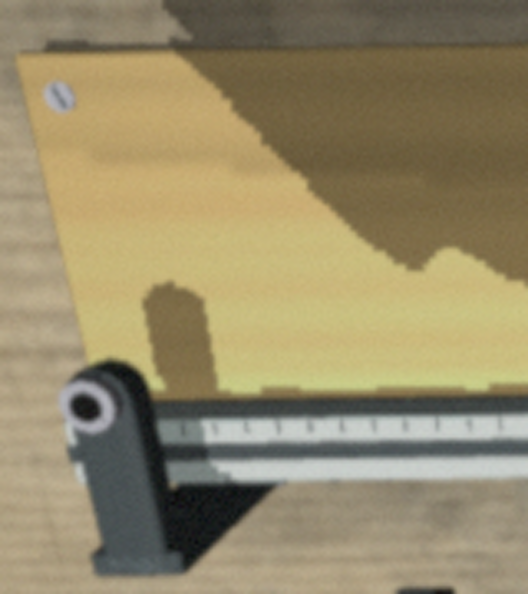

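```bash
python3 - <<'E'
from h import *
im=load("wrist")
def q(x,y,z): return w(im,(x+.5)/5-.5+250,(y+.5)/5-.5+140,z)
for n,x,y,z in[("line near",145,5,18),("line far",165,308,18),("face top near",478,165,38),("face top 50",478,330,50),("noseR",718,168,38),("sadR",708,470,50),("nosebot",474,160,18),("wing white",618,496,84),("wing near",608,350,84),("wing far",605,580,84)]:
  print(n,np.round(q(x,y,z),1))
for x,y in[(600,180),(600,250),(500,330),(500,450),(680,450),(618,496),(605,560),(600,350),(600,400),(300,100),(300,365)]:
  print(x,y,np.round(w(im,(x+.5)/5-.5+250,(y+.5)/5-.5+140),1))
def q(x,y,z): return w(im,(x+.5)/3.3-.5+95,(y+.5)/3.3-.5+85,z)
print(q(18,55,18),q(505,397,18),q(160,402,18), q(88,405,87))
print(w(im,403,97,18))
E
```

```text
line near [493.9  27.1  18. ]
line far [559.3  29.1  18. ]
face top near [521.5  94.6  38. ]
face top 50 [551.8  94.9  50. ]
noseR [521.6 142.   38. ]
sadR [581.5 142.5  50. ]
nosebot [525.5  95.1  18. ]
wing white [571.  118.7  84. ]
wing near [542.8 115.2  84. ]
wing far [588.  117.3  84. ]
600 180 [521.4 117.2  49. ]
600 250 [535.1 117.9  49.9]
500 330 [552.2  99.3  48.9]
500 450 [578.  100.2  49.2]
680 450 [577.5 136.7  49.2]
618 496 [570.3 118.4  85.3]
605 560 [584.4 117.2  83.1]
600 350 [444.9  73.4 341.8]
600 400 [553.1 114.6  82.1]
300 100 [513.4  58.5  16.7]
300 365 [564.8  59.2  37. ]
[ 457.72500296 -146.2745508    18.        ] [564.07236958  -9.14156177  18.        ] [ 567.1915     -123.46301652   18.        ] [ 542.20165999 -100.43314009   87.        ]
[450.22888394 149.78691859  18.        ]
```

```bash
python3 - <<'E'
from h import *
im=load("wrist")
def q(x,y,z): return w(im,(x+.5)/5-.5+250,(y+.5)/5-.5+140,z)
for a in [(481,170,49.5),(480,250,49.5),(479,400,49.5),(480,485,49.5),(719,168,49.5),(703,485,49.5)]: print(np.round(q(*a),1))
to(572,118.3,120,91.4); to(572,118.3,58,91.4)
E
```

```text
[519.6  94.4  49.5]
[535.5  94.7  49.5]
[566.9  95.6  49.5]
[585.7  96.4  49.5]
[518.7 139.6  49.5]
[585.1 141.9  49.5]
row [43.3 41.5 80.4] [ 0.   0.  -0.7] yaw now 90.73 dist 100.0 rows>= 3.0
row [ 43.3  41.5 142.4] [ 0.   0.  -0.7] yaw now 90.73 dist 155.0 rows>= 4.0
```

Emit:
arm_command(
  rows=[
    [[43,41,50,0,0,-0.7],[43,41,90,0,0,-0.7],[43,41,120,0,0,-0.7],[43,41,142,0,0,-0.7],[43,41,142,0,0,-0.7],[43,41,142,0,0,-0.7],[43,41,142,0,0,-0.7]],
  ],
)

```text
clock: 3.33
eef_pos: [572.2, 119.0, 60.1]
tool_rot: [3.139, -0.001, 1.598]
force: [1.1, -0.6, 0.7]
width: 85.5
```

```bash
python3 - <<'E'
from h import *
st(); save("wrist","w2.png")
E
```

```text
clock 3.333
qpos [ 0.11   0.838 -0.59   1.828  0.704  0.694  0.709]
eef_pos [572.181 118.958  60.118]
tool_rot [ 3.139e+00 -1.000e-03  1.598e+00]
force [ 1.126 -0.613  0.658]
torque [-0.015 -0.035  0.01 ]
width 85.514
```

View pics/w2.png

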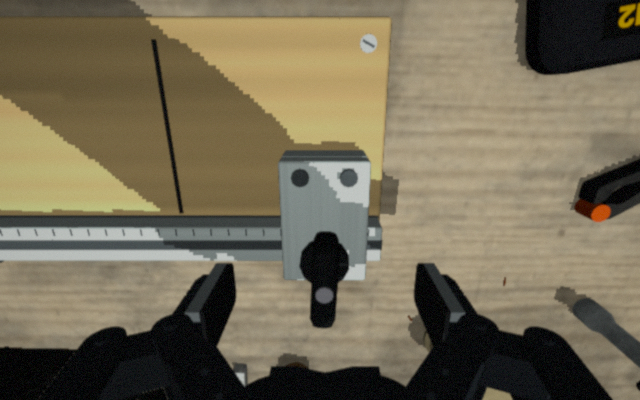

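Emit:
arm_command(
  rows=[
    [[0,0,0,0,0,0],[0,0,0,0,0,0],[0,0,0,0,0,0],[0,0,0,0,0,0],[0,0,0,0,0,0],[0,0,0,0,0,0],[0,0,0,0,0,0],[0,0,0,0,0,0],[0,0,0,0,0,0],[0,0,0,0,0,0]],
  ],
  claw=-1,
)

```text
clock: 4.22
eef_pos: [571.6, 118.6, 59.2]
tool_rot: [3.141, 0.0, 1.599]
force: [-1.2, -1.4, 7.4]
width: 20.8
```

```bash
python3 - <<'E'
from h import *
st(); save("wrist","w3.png")
E
```

```text
clock 4.217
qpos [ 0.109  0.839 -0.589  1.829  0.705  0.694  0.709]
eef_pos [571.595 118.603  59.238]
tool_rot [3.141 0.    1.599]
force [-1.208 -1.355  7.393]
torque [-0.199  0.226 -0.02 ]
width 20.761
```

View pics/w3.png

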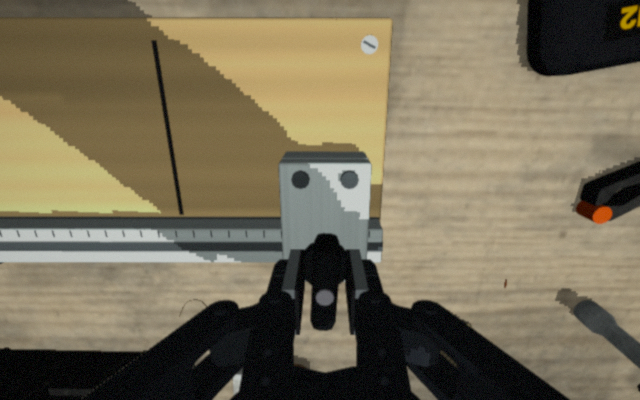

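Emit:
arm_command(
  rows=[
    [[0,0,0,0,0,0],[0,0,0,0,0,0],[0,0,0,0,0,0]],
  ],
)

```text
clock: 4.52
eef_pos: [571.6, 118.7, 59.3]
tool_rot: [3.141, 0.0, 1.599]
force: [-1.4, -1.0, 7.2]
width: 20.9
```

Stuck at 20.9 with upward force: fingertips are on the round hub. I open a little, go up, and close again.

Emit:
arm_command(
  rows=[
    [[0,0,0,0,0,0],[0,0,0,0,0,0],[0,0,-5,0,0,0],[0,0,-9,0,0,0],[0,0,-9,0,0,0]],
  ],
  claw=-0.2,
)

```text
clock: 4.93
eef_pos: [571.8, 119.0, 68.2]
tool_rot: [3.14, -0.001, 1.599]
force: [0.3, 0.4, 0.0]
width: 34.0
```

Emit:
arm_command(
  rows=[
    [[0,0,0,0,0,0],[0,0,0,0,0,0],[0,0,0,0,0,0],[0,0,0,0,0,0],[0,0,0,0,0,0],[0,0,0,0,0,0],[0,0,0,0,0,0]],
  ],
  claw=-1,
)

```text
clock: 5.52
eef_pos: [571.3, 118.7, 67.6]
tool_rot: [3.141, 0.0, 1.599]
force: [-1.6, -1.6, 5.3]
width: 10.3
```

```bash
python3 - <<'E'
from h import *
st(); save("wrist","w4.png")
E
```

```text
clock 5.517
qpos [ 0.115  0.828 -0.6    1.826  0.693  0.709  0.719]
eef_pos [571.278 118.653  67.585]
tool_rot [3.141 0.    1.599]
force [-1.592 -1.644  5.271]
torque [-0.129  0.308 -0.071]
width 10.309
```

View pics/w4.png

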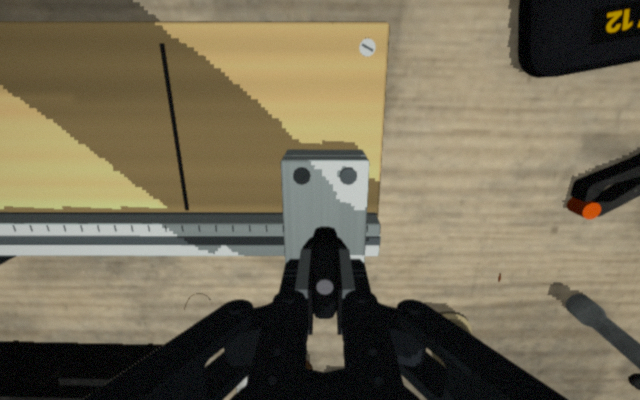

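Emit:
arm_command(
  rows=[
    [[-10,0,0,0,0,0],[-22,0,0,0,0,0],[-34,0,0,0,0,0],[-46,0,0,0,0,0],[-56,0,0,0,0,0],[-62,0,0,0,0,0],[-65,0,0,0,0,0],[-66,0,0,0,0,0],[-66,0,0,0,0,0],[-66,0,0,0,0,0]],
  ],
)

```text
clock: 6.4
eef_pos: [573.1, 50.1, 67.6]
tool_rot: [-3.141, 0.002, 1.597]
force: [-1.9, 0.0, 7.2]
width: 10.6
```

```bash
python3 - <<'E'
from h import *
st(); save("wrist","w5.png",(240,0,400,300),2); save("wrist","w5b.png",(270,10,370,170),5)
E
```

```text
clock 6.4
qpos [ 0.237  0.822 -0.605  1.848  0.706  0.7    0.816]
eef_pos [573.1    50.075  67.553]
tool_rot [-3.141e+00  2.000e-03  1.597e+00]
force [-1.928  0.014  7.172]
torque [-0.02   0.341  0.022]
width 10.605
```

View pics/w5.png

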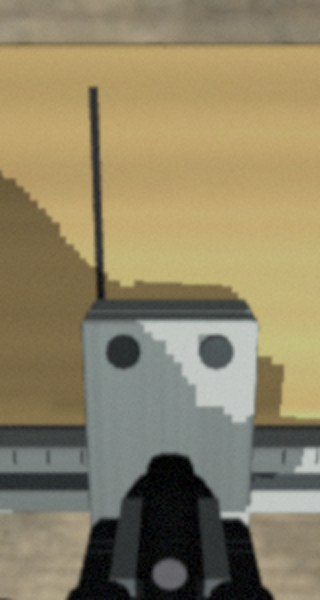

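```bash
python3 - <<'E'
from h import *
im=load("wrist")
p=im["pixels"][:,:,::-1][130:260,265:375]; cv2.imwrite('pics/w5c.png',cv2.resize(p,None,fx=5,fy=5,interpolation=cv2.INTER_CUBIC))
p=im["pixels"][:,:,::-1][30:160,265:315]; cv2.imwrite('pics/w5d.png',cv2.resize(p,None,fx=5,fy=4.5,interpolation=cv2.INTER_CUBIC))
E
```

```text
(no output)
```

View pics/w5c.png

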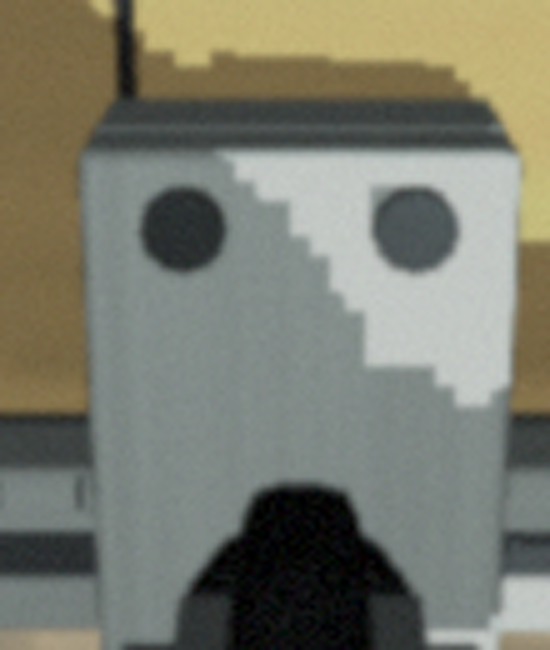

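View pics/w5d.png

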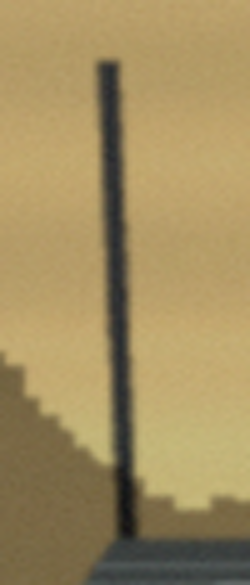

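```bash
python3 - <<'E'
from h import *
im=load("wrist")
def q(x,y,z): return w(im,(x+.5)/5-.5+265,(y+.5)/5-.5+130,z)
def r(x,y,z): return w(im,(x+.5)/5-.5+265,(y+.5)/4.5-.5+30,z)
print("line",r(108,65,18),r(127,530,18),q(125,95,18))
for a in [(81,155,49.5),(88,300,49.5),(98,560,49.5),(517,155,49.5),(502,560,49.5),(118,102,18)]: print(np.round(q(*a),1))
E
```

```text
line [463.79485349  26.12092763  18.        ] [520.33371656  27.72199536  18.        ] [521.0756773   27.47336935  18.        ]
[521.8  26.3  49.5]
[537.3  26.8  49.5]
[567.8  27.4  49.5]
[520.5  71.   49.5]
[566.5  72.6  49.5]
[522.   26.6  18. ]
```

Emit:
arm_command(
  rows=[
    [[1,0,0,0,0,0],[1.6,0,0,0,0,0],[1.6,0,0,0,0,0]],
  ],
)

```text
clock: 6.75
eef_pos: [573.1, 51.3, 67.6]
tool_rot: [-3.141, 0.003, 1.597]
force: [-1.4, -1.2, 7.4]
width: 10.6
```

```bash
python3 - <<'E'
from h import *
st(); save("wrist","w6.png",(265,130,375,260),5);im=load("wrist")
p=im["pixels"][:,:,::-1][30:160,265:315]; cv2.imwrite('pics/w6d.png',cv2.resize(p,None,fx=5,fy=4.5,interpolation=cv2.INTER_CUBIC))
E
```

```text
clock 6.75
qpos [ 0.234  0.822 -0.604  1.848  0.707  0.7    0.813]
eef_pos [573.094  51.251  67.57 ]
tool_rot [-3.141e+00  3.000e-03  1.597e+00]
force [-1.416 -1.224  7.375]
torque [-0.15   0.318  0.073]
width 10.607
```

View pics/w6.png

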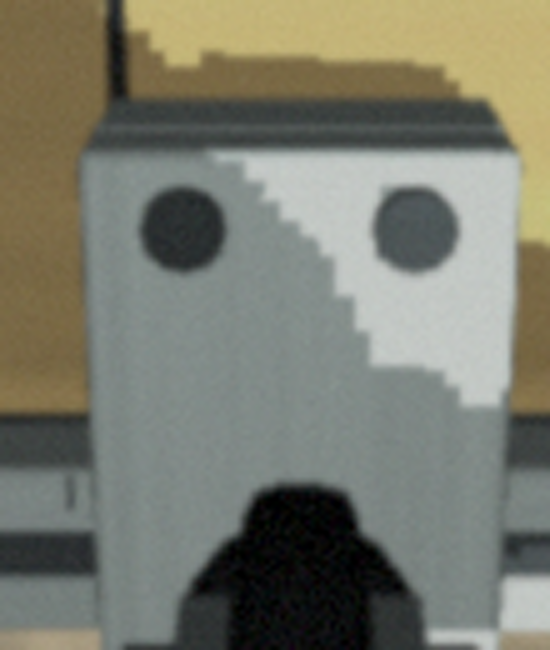

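View pics/w6d.png

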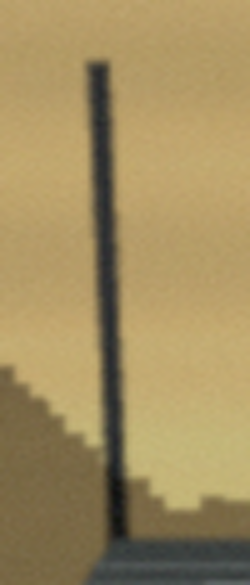

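Emit:
arm_command(
  rows=[
    [[0,0,0,0,0,5],[0,0,0,0,0,10],[0,0,0,0,0,15],[0,0,0,0,0,20],[0,0,0,0,0,25],[0,0,0,0,0,30],[0,0,0,0,0,35],[0,0,0,0,0,40],[0,0,0,0,0,45],[0,0,0,0,0,45]],
  ],
)

```text
clock: 7.63
eef_pos: [573.4, 52.1, 67.6]
tool_rot: [3.14, 0.001, 0.81]
force: [-0.2, -1.0, 5.5]
width: 10.7
```

```bash
python3 - <<'E'
from h import *
st(); save("wrist","w7.png")
E
```

```text
clock 7.633
qpos [ 0.11   0.777 -0.398  1.851  0.496  0.612  0.212]
eef_pos [573.403  52.07   67.609]
tool_rot [3.14e+00 1.00e-03 8.10e-01]
force [-0.24  -1.041  5.479]
torque [-0.146  0.13  -0.035]
width 10.717
```

View pics/w7.png

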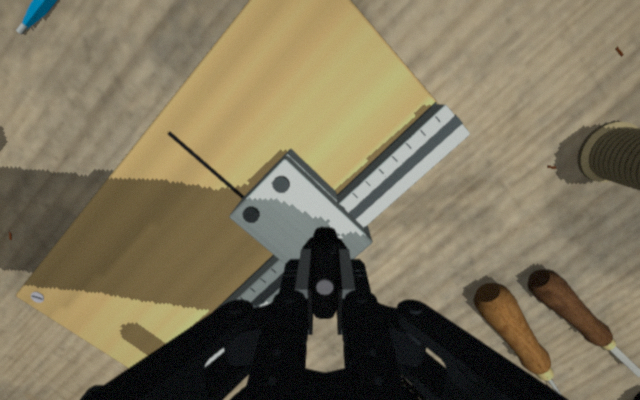

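```bash
python3 - <<'E'
from h import *
im=load("wrist")
p=im["pixels"][:,:,::-1][120:260,160:380]; cv2.imwrite('pics/w7c.png',cv2.resize(p,None,fx=3.6,fy=3.6,interpolation=cv2.INTER_CUBIC))
p=im["pixels"][:,:,::-1][140:240,220:320]; cv2.imwrite('pics/w7d.png',cv2.resize(p,None,fx=6,fy=6,interpolation=cv2.INTER_CUBIC))
E
```

```text
(no output)
```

View pics/w7c.png

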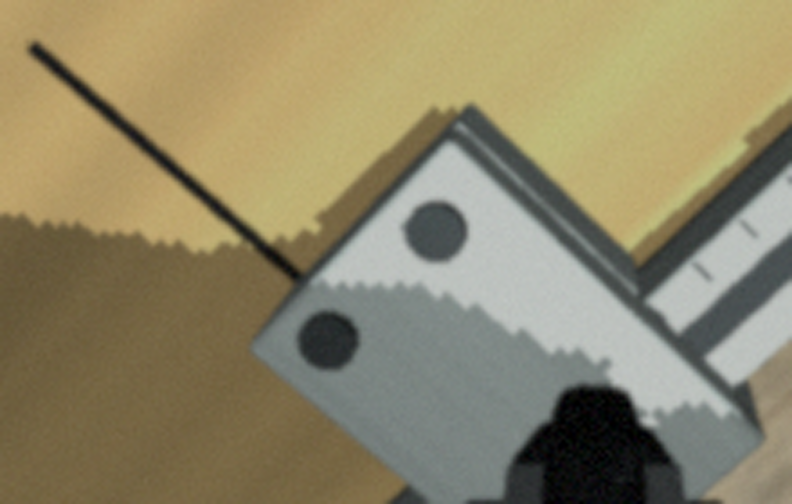

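View pics/w7d.png

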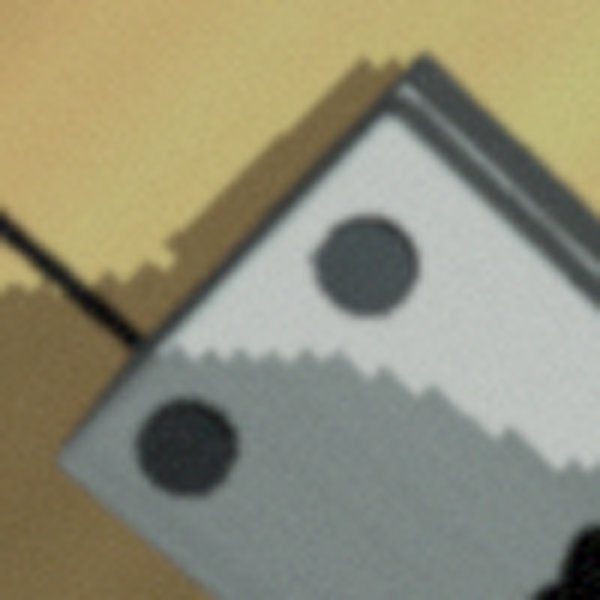

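```bash
cat > m.py <<'E'
from h import *
im=load("wrist")
def q(x,y,z,s=3.6,u0=160,v0=120): return w(im,(x+.5)/s-.5+u0,(y+.5)/s-.5+v0,z)
def d(x,y,z): return q(x,y,z,6,220,140)
jy=np.array([-np.sin(.0245),np.cos(.0245)])
for n,p in [("line",q(35,46,18)),("line",q(295,275,18)),("line d",d(135,340,18)),("f",d(60,460,49.5)),("f",d(200,592,49.5)),("f",q(405,495,49.5)),("R",d(388,112,49.5)),("R",q(762,437,49.5))]:
  print(n,np.round(p,1),"jy",np.round(jy@p[:2],2))
E
python3 m.py
```

```text
line [464.1  26.7  18. ] jy 15.36
line [520.4  27.9  18. ] jy 15.15
line d [520.7  28.   18. ] jy 15.26
f [522.   28.1  49.5] jy 15.29
f [539.7  27.5  49.5] jy 14.23
f [555.3  26.6  49.5] jy 12.94
R [520.3  72.7  49.5] jy 59.94
R [586.5  74.3  49.5] jy 59.89
```

Emit:
arm_command(
  rows=[
    [[0,0,0,0,0,5],[0,0,0,0,0,10],[0,0,0,0,0,15],[0,0,0,0,0,20],[0,0,0,0,0,25],[0,0,0,0,0,30],[0,0,0,0,0,35],[0,0,0,0,0,40],[0,0,0,0,0,44],[0,0,0,0,0,44],[0,0,0,0,0,44]],
  ],
)

```text
clock: 8.6
eef_pos: [574.1, 52.4, 67.7]
tool_rot: [3.14, -0.002, 0.048]
force: [0.7, -2.2, 5.1]
width: 10.9
```

```bash
python3 - <<'E'
from h import *
st(); save("wrist","w8.png")
E
```

```text
clock 8.6
qpos [-0.017  0.754 -0.195  1.854  0.257  0.557 -0.332]
eef_pos [574.106  52.413  67.676]
tool_rot [ 3.14e+00 -2.00e-03  4.80e-02]
force [ 0.749 -2.173  5.131]
torque [-0.496 -0.311 -0.064]
width 10.937
```

View pics/w8.png

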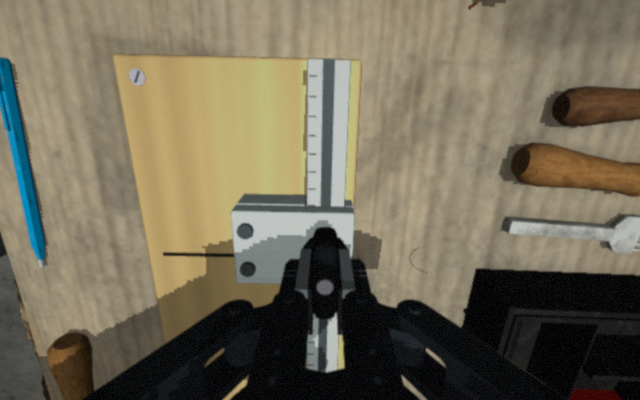

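Emit:
arm_command(
  rows=[
    [[0,0,0,0,0,1.5],[0,0,0,0,0,1.5]],
  ],
)

```text
clock: 8.82
eef_pos: [574.2, 52.4, 67.7]
tool_rot: [3.14, -0.002, 0.021]
force: [0.3, -2.5, 5.6]
width: 10.1
```

Emit:
arm_command(
  rows=[
    [[0,0,0,0,0,1.5],[0,0,0,0,0,1.5],[0,0,0,0,0,1.5],[0,0,0,0,0,1.5],[0,0,0,0,0,1.5],[0,0,-30,0,0,0],[0,0,-70,0,0,0],[0,0,-110,0,0,0],[0,0,-125,0,0,0],[0,0,-125,0,0,0],[0,0,-125,0,0,0]],
  ],
  claw=1,
)

```text
clock: 9.73
eef_pos: [573.4, 54.3, 193.1]
tool_rot: [-3.142, -0.002, 0.02]
force: [-0.5, -0.7, -0.5]
width: 85.5
```

```bash
python3 - <<'E'
from h import *
st(); save("wrist","w9.png")
E
```

```text
clock 9.733
qpos [ 0.019  0.575 -0.249  1.768  0.185  0.82  -0.299]
eef_pos [573.399  54.261 193.136]
tool_rot [-3.142e+00 -2.000e-03  2.000e-02]
force [-0.468 -0.654 -0.509]
torque [-0.062  0.072  0.018]
width 85.523
```

View pics/w9.png

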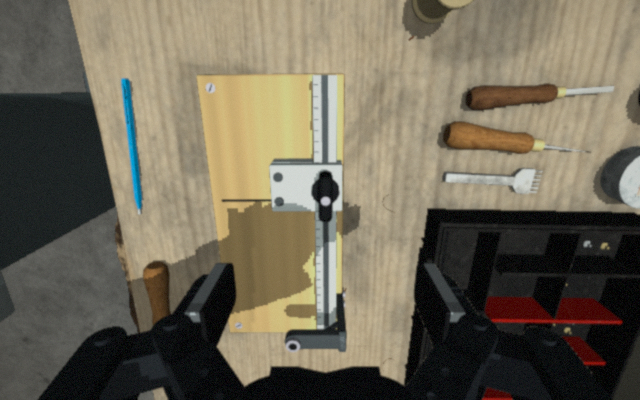

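Emit:
arm_command(
  rows=[
    [[-20,41,0,0,0,0],[-35,80,0,0,0,0],[-35,115,0,0,0,0],[-35,115,0,0,0,0],[-35,115,0,0,0,0]],
  ],
)

```text
clock: 10.2
eef_pos: [538.7, -64.8, 190.4]
tool_rot: [3.141, 0.004, 0.014]
force: [-0.1, 0.7, 0.8]
width: 85.6
```

```bash
python3 - <<'E'
from h import *
st(); save("wrist","w10.png"); save("wrist","w10c.png",(220,60,380,180),5)
E
```

```text
clock 10.2
qpos [ 0.237  0.538 -0.253  1.855  0.186  0.775 -0.101]
eef_pos [538.71  -64.752 190.428]
tool_rot [3.141 0.004 0.014]
force [-0.089  0.688  0.783]
torque [ 0.019  0.04  -0.032]
width 85.603
```

View pics/w10.png

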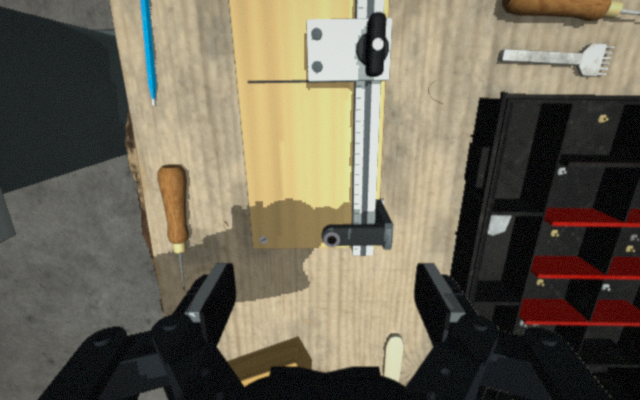

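View pics/w10c.png

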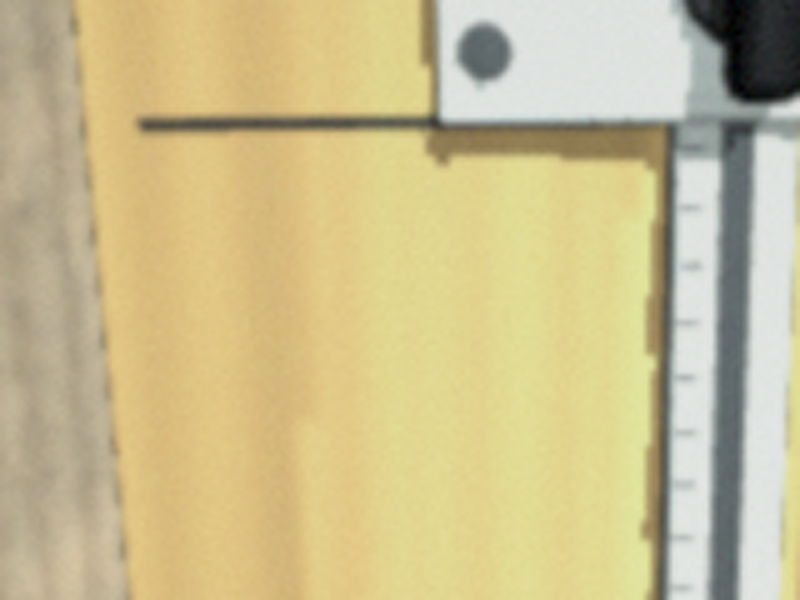

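```bash
python3 - <<'E'
from h import *
im=load("wrist")
def q(x,y,z): return w(im,(x+.5)/5-.5+220,(y+.5)/5-.5+60,z)
for n,a in dict(l1=(145,125,18),l2=(430,121,18),face1=(445,124,49.5),face2=(660,124,49.5),ff1=(672,180,38),ff2=(662,560,38),bedL=(92,200,18),bedL2=(130,580,18)).items(): print(n,np.round(q(*a),1))
print(w(im,332,240,87))
b=[w(im,230,358,45),w(im,300,340,45)];print(b)
to(444,-333.6,220,-65.3)
E
```

```text
l1 [464.5  26.   18. ]
l2 [517.8  27.6  18. ]
face1 [522.3  26.7  49.5]
face2 [558.4  27.3  49.5]
ff1 [561.8  18.3  38. ]
ff2 [563.3 -50.7  38. ]
bedL [453.6  12.4  18. ]
bedL2 [456.1 -62.   18. ]
[544.50439838 -99.17776439  87.        ]
[array([ 430.80868757, -274.77501412,   45.        ]), array([ 512.66090979, -246.70957591,   45.        ])]
row [-101.2  271.   -29. ] [ 0.   0.2 66.4] yaw now 1.14 dist 291.0 rows>= 10.0
```

Emit:
arm_command(
  rows=[
    [[-101,271,-10,0,0,66.4],[-101,271,-10,0,0,66.4],[-101,271,-10,0,0,66.4],[-101,271,-10,0,0,66.4],[-101,271,-10,0,0,66.4],[-101,271,-10,0,0,66.4],[-101,271,-10,0,0,66.4],[-101,271,-10,0,0,66.4],[-101,271,-10,0,0,66.4],[-101,271,-10,0,0,66.4],[-101,271,-10,0,0,66.4],[-101,271,-10,0,0,66.4]],
  ],
)

```text
clock: 11.3
eef_pos: [445.6, -332.6, 201.7]
tool_rot: [3.141, 0.001, -1.135]
force: [0.5, 0.6, 0.2]
width: 85.7
```

```bash
python3 - <<'E'
from h import *
st(); save("wrist","w11.png")
E
```

```text
clock 11.3
qpos [ 0.547  0.531  0.066  1.817 -0.048  0.797 -0.497]
eef_pos [ 445.565 -332.578  201.664]
tool_rot [ 3.141e+00  1.000e-03 -1.135e+00]
force [0.536 0.595 0.202]
torque [0.044 0.011 0.018]
width 85.669
```

View pics/w11.png

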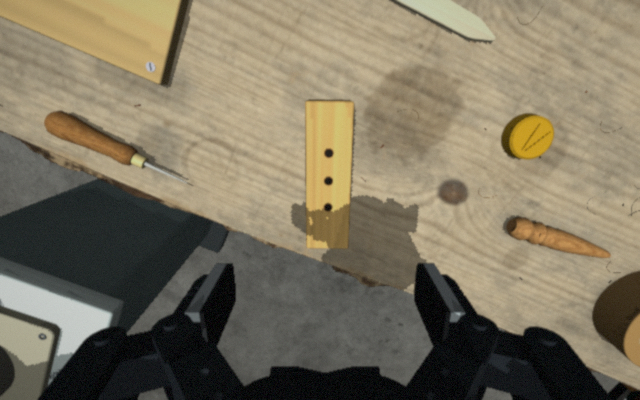

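```bash
python3 - <<'E'
from h import *
im=load("wrist")
P=[w(im,*a,45)[:2] for a in[(306.5,101),(353,101),(349,248),(307,248)]];P=np.array(P)
H=np.array([w(im,*a,45)[:2] for a in[(328.5,153),(328,181),(328,207)]])
print(P.round(1),P.mean(0));print(H.round(1))
a=(P[0]+P[1]-P[2]-P[3])/2;print(np.linalg.norm(a),np.degrees(np.arctan2(a[1],a[0])));a=H[0]-H[2];print(np.degrees(np.arctan2(a[1],a[0])))
for s in[(0,1),(3,2)]:
  a=P[s[1]]-P[s[0]];print(np.linalg.norm(a))
for e in [(0,3),(1,2)]:
  a=P[e[0]]-P[e[1]];print(np.degrees(np.arctan2(a[1],a[0])))
to(P.mean(0)[0],P.mean(0)[1],24,-65.3)
E
```

```text
[[ 505.1 -285.9]
 [ 522.9 -323.9]
 [ 388.7 -386.7]
 [ 369.9 -346.5]] [ 446.64789188 -335.76914024]
[[ 470.8 -324. ]
 [ 445.7 -335.4]
 [ 421.1 -346.9]]
148.1742180970845 24.6082549470775
24.72119322760446
41.897224146384005
44.3249111142098
24.139040578279545
25.077631512374374
row [3.400e+00 1.000e-01 1.778e+02] [0.  0.1 0.2] yaw now -65.05 dist 178.0 rows>= 5.0
```

Emit:
arm_command(
  rows=[
    [[3,0,41,0,0,0.3],[3,0,82,0,0,0.3],[3,0,120,0,0,0.3],[3,0,150,0,0,0.3],[3,0,170,0,0,0.3],[3,0,177,0,0,0.3],[3,0,177,0,0,0.3],[3,0,177,0,0,0.3]],
  ],
)

```text
clock: 12.02
eef_pos: [446.5, -337.0, 25.8]
tool_rot: [-3.141, -0.0, -1.144]
force: [0.7, -0.4, -0.1]
width: 85.2
```

Emit:
arm_command(
  rows=[
    [[0,0,0,0,0,0],[0,0,0,0,0,0],[0,0,0,0,0,0],[0,0,0,0,0,0],[0,0,0,0,0,0],[0,0,0,0,0,0],[0,0,0,0,0,0],[0,0,0,0,0,0]],
  ],
  claw=-1,
)

```text
clock: 12.68
eef_pos: [446.6, -337.3, 26.8]
tool_rot: [-3.14, -0.001, -1.144]
force: [-1.0, 0.6, 7.5]
width: 43.6
```

```bash
python3 - <<'E'
from h import *
st(); save("wrist","w12.png")
E
```

```text
clock 12.683
qpos [ 0.572  0.802  0.039  1.918 -0.068  0.42  -0.483]
eef_pos [ 446.557 -337.304   26.847]
tool_rot [-3.140e+00 -1.000e-03 -1.144e+00]
force [-1.045  0.643  7.545]
torque [ 0.336  0.208 -0.01 ]
width 43.599
```

View pics/w12.png

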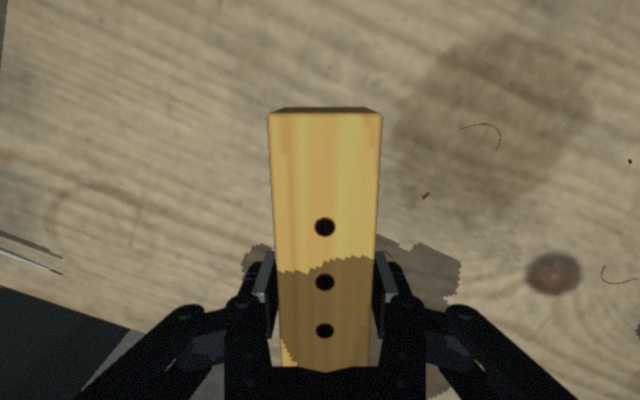

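Emit:
arm_command(
  rows=[
    [[0,0,-10,0,0,0],[0,0,-40,0,0,0],[0,0,-75,0,0,0],[0,0,-105,0,0,0],[0,0,-105,0,0,0]],
  ],
)

```text
clock: 13.15
eef_pos: [449.0, -339.5, 136.6]
tool_rot: [-3.136, -0.01, -1.145]
force: [0.4, -0.8, -1.3]
width: 43.8
```

```bash
python3 - <<'E'
from h import *
st(); to(493,-53,131,1.4)
E
```

```text
clock 13.15
qpos [ 0.558  0.625  0.06   1.867 -0.058  0.641 -0.492]
eef_pos [ 448.976 -339.499  136.617]
tool_rot [-3.136 -0.01  -1.145]
force [ 0.372 -0.757 -1.306]
torque [-0.122 -0.07   0.033]
width 43.812
row [-242.8 -158.4    4.2] [  0.   -0.7 -67. ] yaw now -65.6 dist 290.0 rows>= 10.0
```

Emit:
arm_command(
  rows=[
    [[-24,-16,0,0,0,-6.7],[-48,-32,0,0,0,-13],[-72,-48,0,0,0,-20],[-97,-63,0,0,0,-27],[-121,-79,0,0,0,-33],[-145,-95,0,0,0,-40],[-170,-111,0,0,0,-47],[-194,-127,0,0,0,-53],[-218,-143,0,0,0,-60],[-235,-153,0,0,0,-65],[-243,-158,0,0,0,-67],[-243,-158,0,0,0,-67],[-243,-158,0,0,0,-67],[-243,-158,0,0,0,-67]],
  ],
)

```text
clock: 14.32
eef_pos: [488.9, -52.5, 130.2]
tool_rot: [3.14, 0.001, 0.021]
force: [1.2, 0.3, -1.5]
width: 43.4
```

```bash
python3 - <<'E'
from h import *
st(); save("wrist","w13.png"); to(493,-53,48,1.4)
E
```

```text
clock 14.317
qpos [ 0.202  0.568 -0.222  2.045  0.231  0.552 -0.163]
eef_pos [488.895 -52.546 130.239]
tool_rot [3.14e+00 1.00e-03 2.10e-02]
force [ 1.184  0.33  -1.537]
torque [-0.073  0.04   0.005]
width 43.405
row [ 4.2  0.4 82.2] [ 0.1  0.  -0.2] yaw now 1.18 dist 82.0 rows>= 2.0
```

View pics/w13.png

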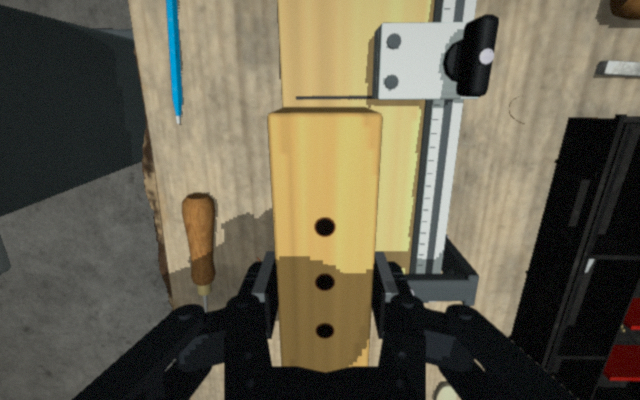

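Emit:
arm_command(
  rows=[
    [[1,0,25,0,0,0],[2,0,50,0,0,0],[2,0,70,0,0,0],[2,0,79,0,0,0],[2,0,79,0,0,0],[2,0,79,0,0,0]],
  ],
)

```text
clock: 14.87
eef_pos: [491.2, -51.2, 51.4]
tool_rot: [3.141, 0.001, 0.023]
force: [0.9, 0.1, -2.1]
width: 43.6
```

Emit:
arm_command(
  rows=[
    [[0,0,2,0,0,0],[0,0,4,0,0,0],[0,0,5,0,0,0],[0,0,5,0,0,0],[0,0,5,0,0,0]],
  ],
)

```text
clock: 15.28
eef_pos: [491.5, -50.4, 46.7]
tool_rot: [3.142, -0.001, 0.025]
force: [-0.2, 0.1, -2.0]
width: 43.8
```

Emit:
arm_command(
  rows=[
    [[0,0,1,0,0,0],[0,0,2,0,0,0],[0,0,2,0,0,0],[0,0,2,0,0,0]],
  ],
)

```text
clock: 15.62
eef_pos: [491.5, -50.4, 44.8]
tool_rot: [3.141, -0.001, 0.025]
force: [-1.3, 0.1, 6.2]
width: 43.5
```

Emit:
arm_command(
  rows=[
    [[4,0,-0.6,0,0,0],[12,0,-0.6,0,0,0],[22,0,-0.6,0,0,0],[32,0,-0.6,0,0,0],[40,0,-0.6,0,0,0],[44,0,-0.6,0,0,0],[44,0,-0.6,0,0,0],[44,0,-0.6,0,0,0]],
  ],
)

```text
clock: 16.28
eef_pos: [503.7, -50.5, 45.8]
tool_rot: [3.136, 0.061, 0.024]
force: [-56.0, 3.5, 76.4]
width: 43.7
```

```bash
python3 - <<'E'
from h import *
st(); save("wrist","w14.png"); save("scene","s3.png",(260,180,420,290),5)
E
```

```text
clock 16.283
qpos [ 0.151  0.748 -0.171  1.997  0.272  0.48  -0.2  ]
eef_pos [503.699 -50.476  45.75 ]
tool_rot [3.136 0.061 0.024]
force [-56.021   3.534  76.361]
torque [ 0.894 13.424  0.048]
width 43.689
```

View pics/w14.png

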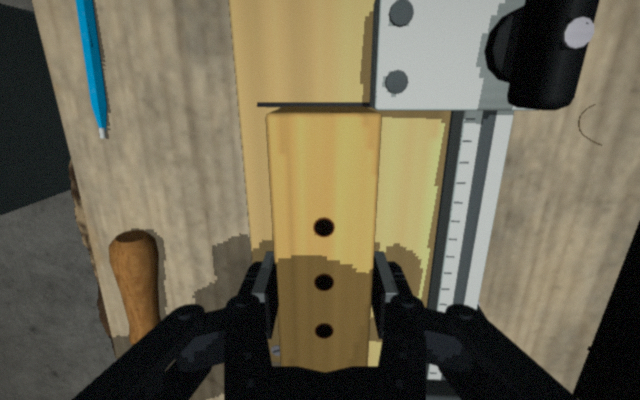

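View pics/s3.png

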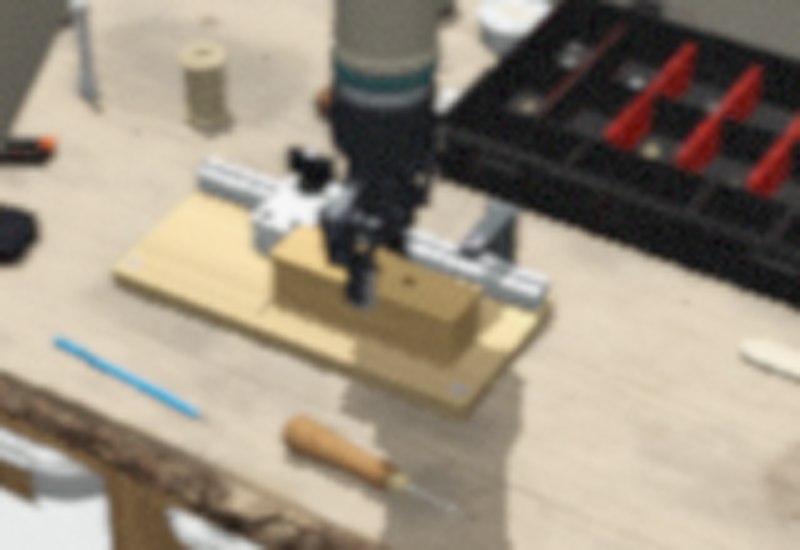

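Emit:
arm_command(
  rows=[
    [[-15,0,-0.5,0,0,0],[-30,0,-1,0,0,0],[-34,0,-2,0,0,0],[-34,0,-3,0,0,0],[-34,0,-3,0,0,0]],
  ],
)

```text
clock: 16.8
eef_pos: [502.4, -50.1, 47.9]
tool_rot: [-3.142, -0.001, 0.025]
force: [-1.2, -0.3, -0.6]
width: 43.5
```

```bash
python3 - <<'E'
from h import *
st(); save("wrist","w15.png"); save("scene","s4.png",(300,200,380,270),9)
E
```

```text
clock 16.8
qpos [ 0.15   0.726 -0.158  2.057  0.286  0.378 -0.211]
eef_pos [502.417 -50.096  47.883]
tool_rot [-3.142e+00 -1.000e-03  2.500e-02]
force [-1.229 -0.264 -0.555]
torque [-0.097  0.382  0.125]
width 43.537
```

View pics/w15.png

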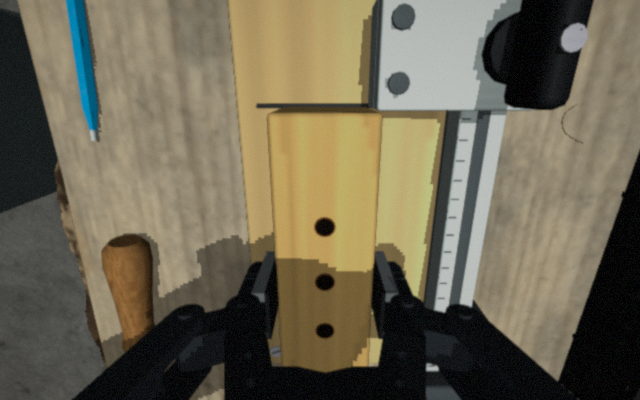

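View pics/s4.png

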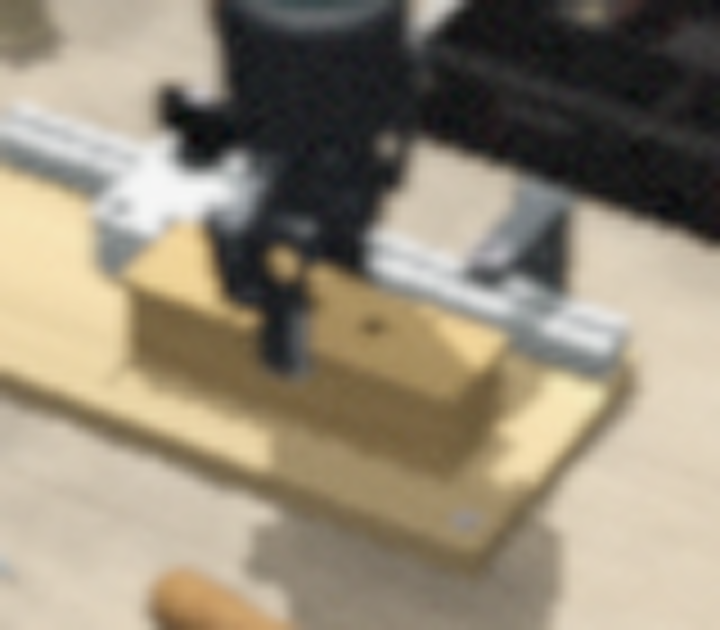

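```bash
python3 - <<'E'
from h import *
im=load("wrist")
p=im["pixels"][:,:,::-1][80:130,240:460]; cv2.imwrite('pics/w15c.png',cv2.resize(p,None,fx=3.6,fy=5,interpolation=cv2.INTER_CUBIC))
for a in[(270,112,66),(380,112,66),(268,107,21),(377,108,49.5),(500,108.5,49.5),(260,105,18),(360,105,18)]: print(a,np.round(w(im,*a),1))
for u,v in [(290,120),(360,120),(290,220),(360,220),(290,330),(360,330),(300,350)]: print(np.round(w(im,u,v),1))
E
```

```text
(270, 112, 66) [478.4  26.2  66. ]
(380, 112, 66) [519.9  27.3  66. ]
(268, 107, 21) [470.1  25.6  21. ]
(377, 108, 49.5) [521.3  27.9  49.5]
(500, 108.5, 49.5) [573.7  29.   49.5]
(260, 105, 18) [465.4  26.3  18. ]
(360, 105, 18) [517.4  27.6  18. ]
[485.9  23.4  65.7]
[512.6  24.1  65.9]
[485.5 -18.   65.4]
[515.3 -17.5  64.8]
[485.  -75.5  65.8]
[498.9  34.6 189.5]
[489.7 -89.3  64.2]
```

View pics/w15c.png

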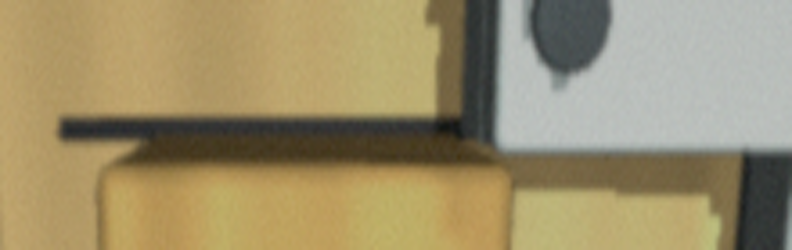

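Emit:
arm_command(
  rows=[
    [[0,3,-0.5,0,0,0],[3,3,-0.5,0,0,0],[7,3,-0.5,0,0,0],[11,3,-0.5,0,0,0],[14,3,-0.5,0,0,0],[14,3,-0.5,0,0,0]],
  ],
)

```text
clock: 17.4
eef_pos: [516.9, -52.6, 48.5]
tool_rot: [-3.141, -0.002, 0.025]
force: [-0.3, -1.3, -2.3]
width: 43.8
```

Free this time. Continue in the air gap until just before the fence.

Emit:
arm_command(
  rows=[
    [[4,0,0,0,0,0],[8,0,0,0,0,0],[12,0,0,0,0,0],[16,0,0,0,0,0],[19,0,0,0,0,0],[19,0,0,0,0,0]],
  ],
)

```text
clock: 17.9
eef_pos: [535.4, -52.2, 48.5]
tool_rot: [-3.141, -0.001, 0.025]
force: [0.1, -0.3, -2.9]
width: 43.7
```

```bash
python3 - <<'E'
from h import *
st(); save("wrist","w16.png")
E
```

```text
clock 17.9
qpos [ 0.159  0.75  -0.174  1.968  0.277  0.444 -0.195]
eef_pos [535.45  -52.205  48.481]
tool_rot [-3.141e+00 -1.000e-03  2.500e-02]
force [ 0.122 -0.277 -2.883]
torque [ 0.037 -0.02   0.047]
width 43.724
```

View pics/w16.png

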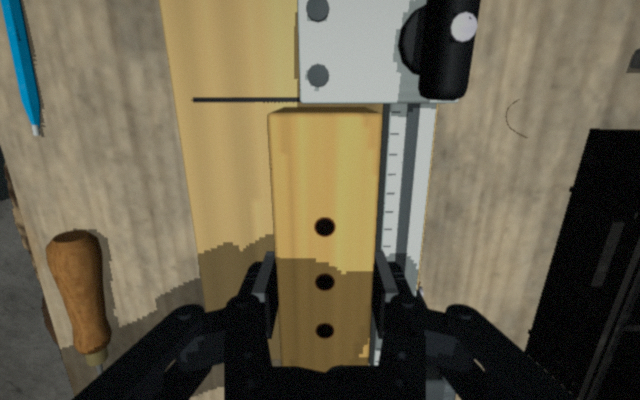

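Emit:
arm_command(
  rows=[
    [[0,0,1.5,0,0,0],[0,0,2.2,0,0,0],[0,0,2.2,0,0,0]],
  ],
)

```text
clock: 18.2
eef_pos: [533.9, -52.3, 46.0]
tool_rot: [-3.142, 0.001, 0.025]
force: [-0.4, -0.0, -2.1]
width: 43.8
```

Emit:
arm_command(
  rows=[
    [[0,0,0.5,0,0,0],[0,0,0.5,0,0,0]],
  ],
)

```text
clock: 18.37
eef_pos: [534.2, -52.3, 45.6]
tool_rot: [3.142, 0.0, 0.025]
force: [1.0, -0.8, -1.7]
width: 43.7
```

Emit:
arm_command(
  rows=[
    [[0,0,0.5,0,0,0],[0,0,0.5,0,0,0]],
  ],
)

```text
clock: 18.53
eef_pos: [534.3, -52.3, 45.2]
tool_rot: [-3.142, 0.0, 0.025]
force: [0.1, -0.9, -1.7]
width: 43.5
```

Emit:
arm_command(
  rows=[
    [[2,0,0,0,0,0],[4,0,0,0,0,0],[4,0,0,0,0,0]],
  ],
)

```text
clock: 18.78
eef_pos: [539.2, -52.1, 45.3]
tool_rot: [-3.141, -0.001, 0.025]
force: [-0.1, 0.1, -0.8]
width: 43.3
```

Emit:
arm_command(
  rows=[
    [[1,0,0,0,0,0],[1.5,0,0,0,0,0],[1.5,0,0,0,0,0]],
  ],
)

```text
clock: 19.03
eef_pos: [540.1, -52.2, 45.2]
tool_rot: [-3.142, -0.0, 0.025]
force: [-0.3, -0.6, -1.9]
width: 43.8
```

Emit:
arm_command(
  rows=[
    [[1,0,0,0,0,0],[1.5,0,0,0,0,0],[1.5,0,0,0,0,0]],
  ],
)

```text
clock: 19.28
eef_pos: [541.6, -52.1, 45.2]
tool_rot: [-3.142, -0.0, 0.025]
force: [0.2, 0.1, -1.2]
width: 43.7
```

Emit:
arm_command(
  rows=[
    [[1,0,0,0,0,0],[1,0,0,0,0,0],[1,0,0,0,0,0]],
  ],
)

```text
clock: 19.53
eef_pos: [542.4, -52.1, 45.2]
tool_rot: [-3.142, -0.0, 0.025]
force: [-0.2, -0.2, -1.3]
width: 43.9
```

Emit:
arm_command(
  rows=[
    [[1,0,0,0,0,0],[1,0,0,0,0,0],[1,0,0,0,0,0]],
  ],
)

```text
clock: 19.78
eef_pos: [543.4, -52.1, 45.2]
tool_rot: [3.142, 0.0, 0.025]
force: [0.9, -0.2, -1.1]
width: 43.7
```

Emit:
arm_command(
  rows=[
    [[1,0,0,0,0,0],[1,0,0,0,0,0],[1,0,0,0,0,0]],
  ],
)

```text
clock: 20.03
eef_pos: [543.4, -52.2, 45.0]
tool_rot: [3.141, 0.002, 0.025]
force: [-2.6, -0.1, -1.0]
width: 43.7
```

Emit:
arm_command(
  rows=[
    [[1,0,0,0,0,0],[1,0,0,0,0,0],[1,0,0,0,0,0]],
  ],
)

```text
clock: 20.28
eef_pos: [543.5, -52.2, 45.0]
tool_rot: [3.141, 0.004, 0.025]
force: [-6.1, -0.9, 1.5]
width: 43.8
```

Emit:
arm_command(
  rows=[
    [[-1.5,-1,0,0,0,0],[-1.5,-2.5,0,0,0,0],[-1.5,-2.5,0,0,0,0]],
  ],
)

```text
clock: 20.53
eef_pos: [543.4, -49.8, 45.1]
tool_rot: [3.141, 0.001, 0.025]
force: [-3.8, -1.7, -1.7]
width: 43.5
```

Emit:
arm_command(
  rows=[
    [[0,-1,0,0,0,0],[0,-1,0,0,0,0],[0,-1,0,0,0,0]],
  ],
)

```text
clock: 20.78
eef_pos: [543.4, -49.4, 45.1]
tool_rot: [3.141, 0.001, 0.024]
force: [-3.8, -4.1, -1.8]
width: 43.5
```

Emit:
arm_command(
  rows=[
    [[0,-1,0,0,0,0],[0,-1,0,0,0,0],[0,-1,0,0,0,0]],
  ],
)

```text
clock: 21.03
eef_pos: [543.3, -49.4, 45.2]
tool_rot: [3.14, 0.001, 0.024]
force: [-3.7, -5.3, -1.0]
width: 43.9
```

Emit:
arm_command(
  rows=[
    [[1,-1,0,0,0,0],[1,-2,0,0,0,0],[1,-2,0,0,0,0]],
  ],
)

```text
clock: 21.28
eef_pos: [543.4, -49.3, 45.2]
tool_rot: [3.137, 0.003, 0.023]
force: [-4.6, -9.6, -0.3]
width: 43.8
```

Emit:
arm_command(
  rows=[
    [[1,-1,0,0,0,0],[2,-1,0,0,0,0],[2,-1,0,0,0,0]],
  ],
)

```text
clock: 21.53
eef_pos: [543.5, -49.3, 45.1]
tool_rot: [3.136, 0.007, 0.023]
force: [-8.9, -11.2, 4.1]
width: 43.4
```

Emit:
arm_command(
  rows=[
    [[1,-1,-0.3,0,0,0],[2,-1,-0.3,0,0,0],[2,-1,-0.3,0,0,0]],
  ],
)

```text
clock: 21.78
eef_pos: [543.6, -49.3, 45.2]
tool_rot: [3.135, 0.01, 0.022]
force: [-11.2, -13.2, 5.4]
width: 43.8
```

```bash
python3 - <<'E'
from h import *
st(); save("wrist","w17.png"); save("wrist","w17c.png",(160,70,320,150),5);st()
E
```

```text
clock 21.783
qpos [ 0.143  0.765 -0.168  1.937  0.275  0.471 -0.204]
eef_pos [543.556 -49.322  45.173]
tool_rot [3.135 0.01  0.022]
force [-11.199 -13.234   5.444]
torque [-2.549  2.274  0.613]
width 43.797
clock 21.883
qpos [ 0.143  0.765 -0.168  1.938  0.275  0.471 -0.204]
eef_pos [543.543 -49.321  45.167]
tool_rot [3.135 0.01  0.022]
force [-11.135 -13.292   5.381]
torque [-2.522  2.255  0.649]
width 43.648
```

View pics/w17.png

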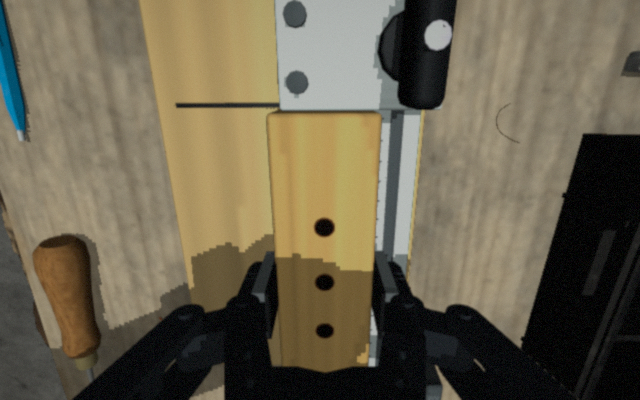

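View pics/w17c.png

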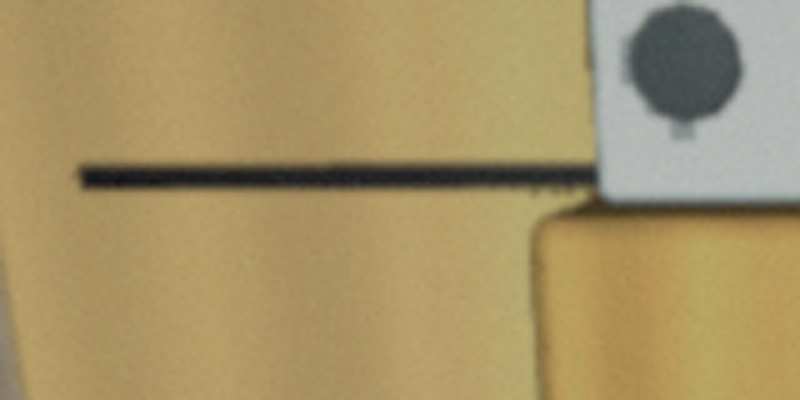

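```bash
python3 - <<'E'
from h import *
im=load("wrist")
def q(x,y,z): return w(im,(x+.5)/5-.5+160,(y+.5)/5-.5+70,z)
for n,a in dict(l1=(85,178,18),l2=(590,176,18),face=(625,202,49.5),face2=(780,203,49.5),blk=(545,218,63)).items(): print(n,np.round(q(*a),1))
E
```

```text
l1 [464.2  26.   18. ]
l2 [516.   27.4  18. ]
face [523.7  27.1  49.5]
face2 [536.7  27.3  49.5]
blk [519.4  26.7  63. ]
```

Emit:
arm_command(
  rows=[
    [[1,-1,-0.3,0.2,0.3,0],[1.5,-1.5,-0.5,0.4,0.6,0],[1.5,-1.5,-0.5,0.4,0.6,0]],
  ],
)

```text
clock: 22.13
eef_pos: [543.4, -49.2, 45.0]
tool_rot: [3.14, 0.003, 0.022]
force: [-11.3, -15.9, 2.3]
width: 43.5
```

Emit:
arm_command(
  rows=[
    [[1.5,-0.5,-0.2,0,0.2,0],[3,-1,-0.3,0.1,0.4,0],[3,-1,-0.3,0.1,0.4,0],[3,-1,-0.3,0.1,0.4,0]],
  ],
)

```text
clock: 22.47
eef_pos: [543.5, -49.3, 44.9]
tool_rot: [3.14, 0.002, 0.022]
force: [-16.4, -16.7, 6.2]
width: 43.8
```

Emit:
arm_command(
  rows=[
    [[1,-1,-0.6,0,0.2,0],[1.7,-2,-1.2,0.1,0.2,0],[1.7,-2,-1.2,0.1,0.2,0],[1.7,-2,-1.2,0.1,0.2,0]],
  ],
)

```text
clock: 22.8
eef_pos: [543.5, -49.0, 45.3]
tool_rot: [3.14, 0.002, 0.021]
force: [-17.5, -20.0, 0.9]
width: 43.5
```

Emit:
arm_command(
  rows=[
    [[0,0,0,0,0,0],[0,0,0,0,0,0]],
  ],
)

```text
clock: 22.97
eef_pos: [543.5, -49.0, 45.3]
tool_rot: [3.14, 0.002, 0.021]
force: [-16.5, -20.1, 0.0]
width: 43.6
```

```bash
python3 - <<'E'
from h import *
st(); save("wrist","w18.png"); save("wrist","w18c.png",(160,70,320,150),5);im=save("top","t9.png",(265,170,375,240),7);st()
E
```

```text
clock 22.967
qpos [ 0.149  0.763 -0.172  1.945  0.274  0.458 -0.202]
eef_pos [543.52  -49.04   45.299]
tool_rot [3.14e+00 2.00e-03 2.10e-02]
force [-16.455 -20.138   0.033]
torque [-4.322  3.914  0.936]
width 43.631
clock 23.117
qpos [ 0.149  0.763 -0.172  1.945  0.274  0.457 -0.202]
eef_pos [543.551 -49.024  45.297]
tool_rot [3.14e+00 2.00e-03 2.10e-02]
force [-17.607 -20.06    1.591]
torque [-4.341  3.92   0.963]
width 43.6
```

View pics/w18.png

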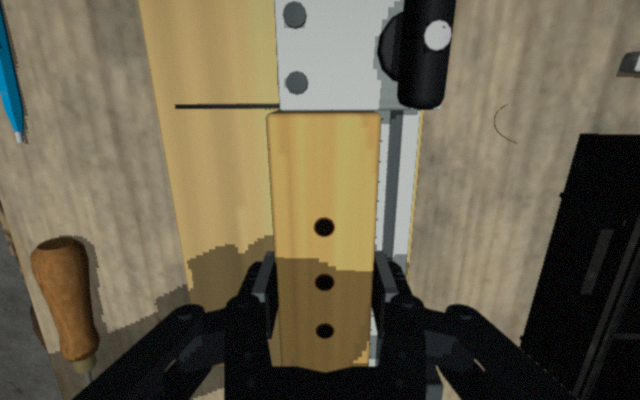

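View pics/w18c.png

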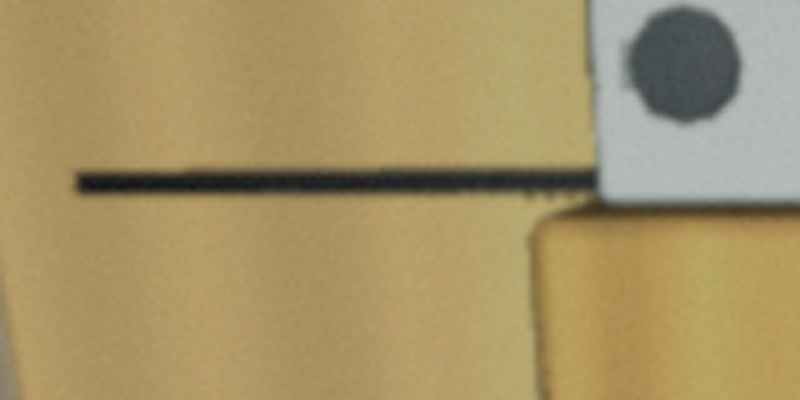

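Emit:
arm_command(
  rows=[
    [[0.7,0.3,0,0,0.1,0],[1.5,0.5,0,0,0.2,0],[1.5,0.5,0,0,0.2,0],[1.5,0.5,0,0,0.2,0]],
  ],
)

```text
clock: 23.45
eef_pos: [543.6, -49.0, 45.2]
tool_rot: [3.14, 0.001, 0.021]
force: [-18.5, -19.5, 3.5]
width: 43.6
```

Emit:
arm_command(
  rows=[
    [[0,0,0,0,0,0],[0,0,0,0,0,0],[0,0,0,0,0,0],[0,0,0,0,0,0],[0,0,0,0,0,0],[0,0,0,0,0,0]],
  ],
)

```text
clock: 23.95
eef_pos: [543.6, -49.0, 45.2]
tool_rot: [3.14, 0.001, 0.021]
force: [-18.9, -19.1, 3.9]
width: 43.3
```

```bash
python3 - <<'E'
from h import *
st(); im=save("wrist","w19c.png",(160,70,320,150),5)
def q(x,y,z): return w(im,(x+.5)/5-.5+160,(y+.5)/5-.5+70,z)
for n,a in dict(l1=(85,183,18),l2=(590,181,18),face=(625,203,49.5)).items(): print(n,np.round(q(*a),1))
for v in (150,200,250):
  print([np.round(w(im,u,v)[2],1) for u in (290,310,340,365)], end=' ')
save("scene","s9.png",(290,190,390,280),7)
E
```

```text
clock 23.95
qpos [ 0.15   0.763 -0.172  1.946  0.274  0.456 -0.202]
eef_pos [543.551 -49.031  45.178]
tool_rot [3.14e+00 1.00e-03 2.10e-02]
force [-18.881 -19.144   3.887]
torque [-4.104  4.542  0.986]
width 43.327
l1 [464.6  26.   18. ]
l2 [516.4  27.4  18. ]
face [523.8  27.3  49.5]
[np.float64(62.0), np.float64(62.4), np.float64(62.0), np.float64(62.5)] [np.float64(61.2), np.float64(62.4), np.float64(62.4), np.float64(61.4)] [np.float64(62.0), np.float64(62.8), np.float64(63.1), np.float64(61.8)]
```

View pics/w19c.png

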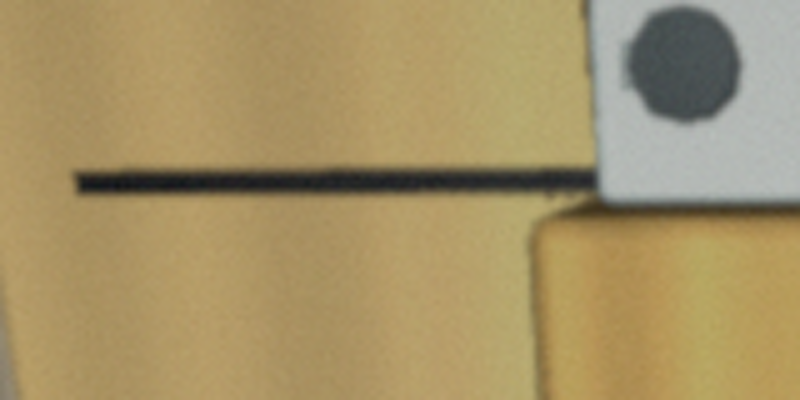

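View pics/s9.png

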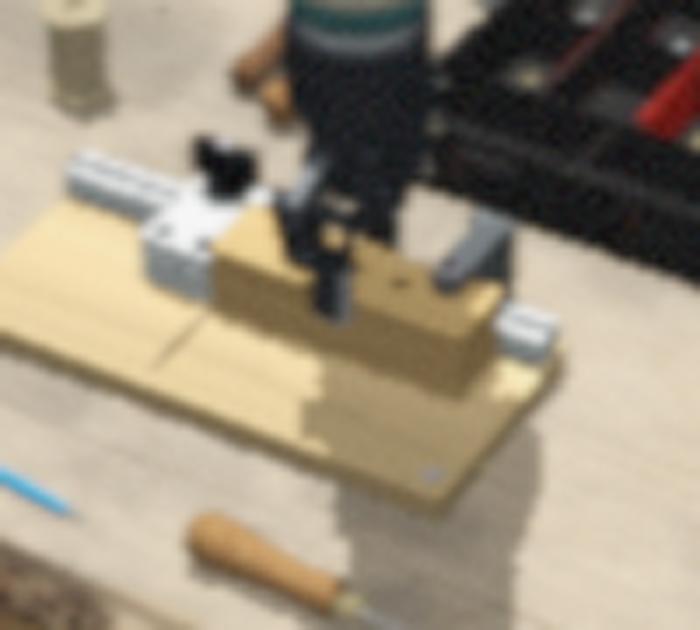

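View pics/t9.png

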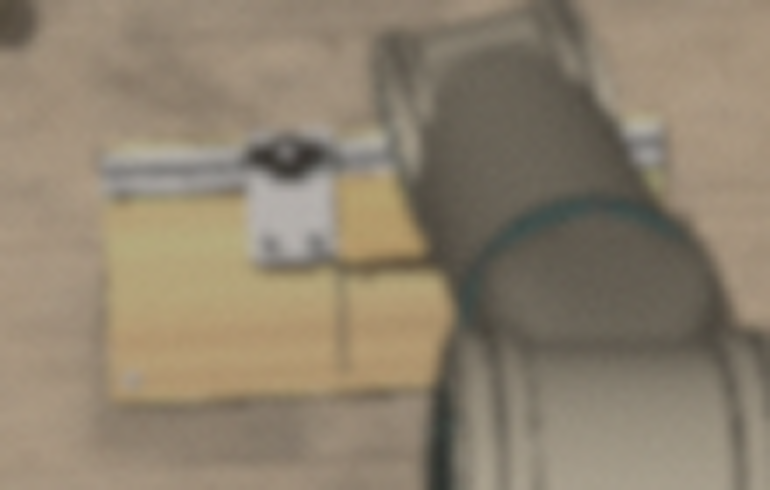

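```bash
python3 - <<'E'
from h import *
print(order.finish_job())
E
```

```text
the job is handed in; nothing more can be done
None
```

The job is handed in at about 24 s of the 67 s allowed. The arm is still gripping the block and pressing it into the corner. No verdict was reported.

- **Stop:** I gripped the wing knob, slid the stop right to the pencil line, and turned the knob about 1.55 rad clockwise. The last picture puts the stop's face about 0.3 mm from the middle of the line. Earlier views gave 0 to 1.6 mm, all to the right, so the measurement is good to about 1 mm.
- **Block:** It lies on the bed under the bush, against the fence and the stop. The steady push is about 19 N towards the fence and 19 N towards the stop, with about 4 N of upward force at the wrist. The tool is level to within about 0.1° and its yaw is within about 0.2° of the fence.

Some things did not go cleanly or disagreed:

- **First knob grip:** It landed on the round hub below the wing, so I opened, moved up 9 mm and gripped again.
- **First slide on the bed:** It jammed on friction with a wrist force of about 95 N, below the 120 N limit. I backed off and carried the block in a few millimetres above the bed.
- **Stop movement:** The stop crept about 0.3 mm to the left while I raised the push to 20 N, then held steady. That left it nearly on the line.
- **Contact forces:** Only the total wrist force is measured. Allowing for friction, I estimate at least 5 N on the fence and on the stop, ignoring friction on the bed, which could take off 2 to 4 N.

I did not touch any of the other things on the bench, and none showed as displaced in the views I took.

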